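# Draw a shelf bracket's curve round its template

## Robot

A 7-joint arm with a two-finger parallel gripper is mounted at the origin on the work surface. World frame = base frame: x ahead of the robot, y to its left, z up, the work surface at z = 0. Lengths are in mm, angles in rad, forces in N, time in s.
With the tool pointing down it reaches from about 400 to 925 mm from the base axis. Payload 4.1 kg.
Tool frame: the origin (TCP) lies midway between the tips of the shut fingers; the grasp point (between the pads) lies 19 mm behind it; z points along the fingers, y is the direction in which the jaws open and shut (so a half turn about z gives the same grasp; the last joint's range is limited). The gripper opens to 85 mm and grips with 20 to 120 N. Pads are 22 mm wide; open, the fingers measure 114 mm over their backs; the gripper's body (76 mm by 85 mm) begins 54 mm behind the grasp point. The pads swing forward as they close: fully open they stand 13 mm farther back than shut.
Start: joints at [1.246, 0.398, 0.045, 1.537, -0.019, 1.207, -0.051], TCP at [145.561, -633.526, 231.347] pointing down, gripper open.
Joint ranges: [-2.82, 2.82], [-0.49, 2.23], [-1.37, 1.46], [0, 2.46], [-1.36, 4.5], [0.23, 2], [-2.94, 2.94]. Speed limits (rad/s): [2.57, 2.57, 3.14, 3.14, 3.14, 3.14, 3.14].

## Interface

Orientations are given as a unit quaternion [w, x, y, z].
In Python, from rig import bot gives the robot as it stands. The module is installed in compiled form; this text tells all that it offers.
- The arm moves only by the tool drive_tool, never from a script. Its arguments are lists of equal length, an entry for each row: "fingers": the closure in counts, from 0 (fully open) to 255 (shut); "xyz": the shift along the world's x, y, z in cm, a list of three; "rotation": the turn, a rotation vector about the world's x, y, z in rad, a list of three. In form: {"fingers": [fingers, ...], "xyz": [[dx, dy, dz], ...], "rotation": [[wx, wy, wz], ...]}. A call has exactly 8 rows; each row is the pose to reach, as a shift and turn from the pose commanded when the call began; what a row does not reach only later rows make up. A row lasts 1/12 s, in which the tool goes at most 41.7 mm and 7.16 degrees, less where a joint would pass 70% of its speed; a pose out of reach is approached as far as the arm can. A call with a gripper value outside its range is refused whole. The fingers move at their own pace and stop on an object; "squeeze" is the grip in N (left out, the last holds). Time passes only in rows, so rows that repeat a pose let the fingers close, or fill a call up. It gives the time, the measured TCP pose, the force and the opening at its end, in the units of the state.
- bot.get_obs(): the state, without advancing time (a new reading comes with each control period).
- bot.capture(name): name is "scene" or "top" or "wrist"; returns a dict with "color" (400x640x3 uint8, red, green, blue), "intrinsics" (3x3 intrinsics, pixels), "rvec" (rotation vector, rad) and "tvec" (3), from world to camera coordinates, as OpenCV has them; the wrist camera has in their place "T_tool_cam" (4x4, takes a point from camera to tool coordinates, whose origin is the TCP and whose axes are the flange's). Camera axes: x right, y down, z forward; pixel columns grow to the right and rows downward; lengths in mm; the calibration is good to about 2 mm. A picture is of the moment at which its call begins: read the wrist's pose just before it. There is no depth.
- bot.job_done(): hands the job in, once; it reports no verdict.
Trained networks look in the newest picture that a camera, given by its name, has taken for a name from the list of things; names that differ only in an ending like _2 or _b are one class to them, and where a whole thing is asked for, a point or a joint stands for the part that bears it (a point fixed in the world has none). Each returns a list of dicts, best first, with "p" (0 to 1); they miss things now and then, are a little off and sometimes report something else, mostly with a low value. They report only what shows in the picture. A call takes as long as a camera call. They do not tell look-alikes from the thing itself.
- bot.spot_in(camera, name): "point" ([x, y, z] in mm, in world coordinates, good to about 4 mm: the middle of the surface that is visible of it).
- bot.regions_of(camera, name): "mask" (400x640 bool, what is visible of it).
The state is a dict: "t": time; "joints": joint angles; "qvel": joint speeds; "joint_efforts": joint torques, N m; "position": TCP position; "orientation": TCP orientation; "wrist_force": force on the tool from outside, world axes, zero at the start; "wrist_torque": the same for the moment, N m; "width": opening from 0.0 (shut) to 1.0 (fully open).
Only numpy, scipy, OpenCV 4.12 (cv2) and the standard library are available. Lean on these libraries where they do the work, as an engineer would, in place of code of your own. Each camera call takes 0.05 s, during which the arm holds its last target. There are 200 camera calls.

## Task

Pick up the pencil lying on the desk and lay it on its sloping rest, tip down, so that you can take it again by its upper end and hold it upright. Then, with the upright pencil's tip on the pine board and its nose kept lightly against the bracket template, draw along the template's curved edge from the red mark over the hump and through the hollow to the green mark. Finally lay the pencil back on its rest, tip down, and leave the other things on the desk where they are.

Things in the scene. Friction and masses are not known exactly. Their poses are not given: they have to be found in the camera images.
- pencil_mid (a point): Middle of the pencil's length, on its axis: a fat builder's pencil 150 mm long, about 45 g. +x runs along the axis to the tip, -x to the tail. Yellow eight-sided body, 15 mm across flats (does not roll), from 75 mm behind to 33 mm ahead of this point, then a cone, then a straight round steel nose 6 mm thick from 44 to 75 mm ahead, rounded end.
- pencil_tip (a point): The very end of the pencil's nose, 75 mm ahead of pencil_mid along its axis; same axes.
- pencil: The pencil as a whole; origin on the underside of its body, 7.5 mm below pencil_mid. At first it lies flat on the desk, its axis 7.5 mm up. Balance point about 17 mm behind its middle.
- rest: The pencil's sloping rest, fixed: dark steel base plate 150 (x) x 62 x 4 mm, origin at the centre of its underside. The pencil lies on it sloping 45 degrees below level, tip low and to the rest's +x, in a V-groove 34 mm wide at its mouth with an end lip. Its body lies in an upright wire Y-fork 95 mm behind the tip, open at the top, 52 mm wide, ending 13 mm above the pencil's axis.
- rest_seat (a point): Where the pencil's middle lies when home on the rest, 58.5 mm above the desk; axes of the rest (z up). The tip is then 53 mm to the rest's +x and 53 mm lower. The pencil is free on both sides from 45 to 90 mm behind its tip (between groove and fork), and its last 50 mm, beyond the fork, stand free in the air.
- board: A pine board on the desk, 200 (x) x 300 (y) x 18 mm, fixed; origin at the centre of its underside. The line is drawn on its upper face, 18 mm above the desk.
- template: Shelf-bracket template, a white slab 190 x 120 x 12 mm screwed on the board, fixed. Origin on its underside (the board's upper face), z up. Its upright curved edge looks to its +y: a hump (arc of radius 60 about (-40, 15) mm), a hollow (arc of radius 50 about (50.1, 78.1)), a straight tail at y = 28.1 to x = 90. A red bar on top marks the start, a green bar the end.
- edge0 (a point): Point 0 of 0 to 8 along the line to draw, at the red start mark: (-100.9, 31.3, 0) mm in the template's frame, on the board's face, 3 mm outside the edge (the axis of an upright pencil touching it). Axes of the template. The points are 27 mm apart along the line.
- edge1 (a point): Point 1 of 0 to 8 along the line to draw, on the hump: (-88.6, 55.1, 0) mm in the template's frame, on the board's face, 3 mm outside the edge (the axis of an upright pencil touching it). Axes of the template. The hump's arc runs from direction 165 degrees (at point 0) to 35 degrees, seen from its centre, 0 being the template's +x.
- edge2 (a point): Point 2 of 0 to 8 along the line to draw, on the hump: (-67.5, 71.7, 0) mm in the template's frame, on the board's face, 3 mm outside the edge (the axis of an upright pencil touching it). Axes of the template.
- edge3 (a point): Point 3 of 0 to 8 along the line to draw, at the top of the hump: (-41.5, 78.0, 0) mm in the template's frame, on the board's face, 3 mm outside the edge (the axis of an upright pencil touching it). Axes of the template.
- edge4 (a point): Point 4 of 0 to 8 along the line to draw, on the hump: (-15.2, 72.9, 0) mm in the template's frame, on the board's face, 3 mm outside the edge (the axis of an upright pencil touching it). Axes of the template.
- edge5 (a point): Point 5 of 0 to 8 along the line to draw, at the end of the hump: (6.6, 57.4, 0) mm in the template's frame, on the board's face, 3 mm outside the edge (the axis of an upright pencil touching it). Axes of the template. Hump and hollow meet smoothly near here.
- edge6 (a point): Point 6 of 0 to 8 along the line to draw, in the hollow: (25.3, 38.2, 0) mm in the template's frame, on the board's face, 3 mm outside the edge (the axis of an upright pencil touching it). Axes of the template. The hollow's arc runs from direction 215 to 270 degrees, seen from its centre, which lies outside the wood.
- edge7 (a point): Point 7 of 0 to 8 along the line to draw, at the end of the hollow: (51.0, 31.1, 0) mm in the template's frame, on the board's face, 3 mm outside the edge (the axis of an upright pencil touching it). Axes of the template. The hollow passes smoothly into the straight tail at x = 50.1.
- edge8 (a point): Point 8 of 0 to 8 along the line to draw, at the green end mark: (78.0, 31.1, 0) mm in the template's frame, on the board's face, 3 mm outside the edge (the axis of an upright pencil touching it). Axes of the template.
- tape: Bystander, to be left where it is: an orange tape measure, 64 x 60 x 32 mm; origin under its centre.
- handheld: Bystander, to be left where it is: a black handheld radio lying on its back, 112 x 58 x 36 mm with a 90 mm stub aerial at its +x end; origin under its centre.
- square: Bystander, to be left where it is: a joiner's try square lying flat, stock 100 mm, blade 150 mm; origin at the stock's end.
- fistmic: Bystander, to be left where it is: a black fist microphone, about 150 x 50 x 28 mm; origin under its centre.
- driver: Bystander, to be left where it is: a red-handled screwdriver, 190 mm long, lying flat.
- mug: Bystander, to be left where it is: a white mug, 95 mm tall; origin under its centre.
- screwjar: Bystander, to be left where it is: a jar of screws with a red lid, 75 mm tall; origin under its centre.
Not all that is in view belongs to the job. What is shaped like the rest but orange or purple is not meant.

How it is judged:
By the outcome, as a careful person would: the job done as asked, in the order asked, and still so for the second after the job is handed in, with the robot touching nothing.
It also fails if it takes over 72 s, if anything falls off the work surface, if the arm or the gripper's body presses on something with over 40 N, if the wrist force passes 120 N, or if a joint passes its speed limit or range.

## Working session

There is one attempt and no reset: what is moved stays moved. The work goes in short steps, Python scripts to look and compute and a tool call to move; the robot and the scene stay as the last step left them, time stands still between calls to the robot, and variables do not carry over. Pictures are saved under pics/ and viewed, on a budget of 10 in all, crops included, one or two more only if the job needs it, and the job is handed in when it is done.

Besides the shell and the picture viewer there is one more tool, called after "Call:" by a JSON object that holds its "name" and its "arguments", one argument or row to a line. drive_tool: Moves the arm, as the interface text tells. Its arguments: {"type":"object","properties":{"fingers":{"type":"array"},"xyz":{"type":"array"},"rotation":{"type":"array"},"squeeze":{"type":"number"}},"required":["fingers","xyz","rotation"]}

```bash
mkdir -p pics; ls; cat > h.py <<'E'
import numpy as np, cv2
from rig import bot
from scipy.spatial.transform import Rotation as R
def save(c,n,im=None):
    r=bot.capture(c) if im is None else im
    cv2.imwrite(f'pics/{n}.png',r['color'][:,:,::-1]); return r
def proj(r,P):
    P=np.atleast_2d(np.float64(P))
    return cv2.projectPoints(P,r['rvec'],r['tvec'],r['intrinsics'],None)[0][:,0]
def ray(r,uv,z):
    Rm=cv2.Rodrigues(r['rvec'])[0]; C=-Rm.T@np.ravel(r['tvec'])
    out=[]
    for u,v in np.atleast_2d(uv):
        d=Rm.T@np.linalg.inv(r['intrinsics'])@[u,v,1]; out.append(C+d*(z-C[2])/d[2])
    return np.array(out)
def wristcam(r,o):
    q=o['orientation']; T=np.eye(4); T[:3,:3]=R.from_quat([q[1],q[2],q[3],q[0]]).as_matrix(); T[:3,3]=o['position']
    M=np.linalg.inv(T@r['T_tool_cam']); r['rvec']=cv2.Rodrigues(M[:3,:3])[0]; r['tvec']=M[:3,3]; return r
E
python3 - <<'E'
from h import *
np.set_printoptions(precision=1,suppress=True)
a=save('scene','s0'); b=save('top','t0')
o=bot.get_obs(); print({k:np.round(v,3) for k,v in o.items()})
for c in('scene','top'):
    for n in ['pencil_mid','pencil_tip','pencil','rest','rest_seat','template','board','edge0','edge4','edge8','tape','handheld','square','fistmic','driver','mug','screwjar']:
        print(c,n,[(round(d['p'],2),np.round(d['point'])) for d in bot.spot_in(c,n)[:3]])
im=np.hstack([a['color'],b['color']])
E
```

```text
pics
{'t': np.float64(0.1), 'joints': array([ 1.2,  0.4,  0. ,  1.5, -0. ,  1.2, -0.1]), 'qvel': array([-0., -0.,  0., -0.,  0., -0.,  0.]), 'joint_efforts': array([  0. , -47.6,   1.4, -25.5,   0. ,   0. ,  -0. ]), 'position': array([ 145.5, -632.9,  230.4]), 'orientation': array([-0. ,  1. ,  0.1, -0. ]), 'wrist_force': array([ 0.2, -0. , -0.6]), 'wrist_torque': array([-0.,  0., -0.]), 'width': np.float64(0.997)}
scene pencil_mid [(0.68, array([ 625., -229.,   33.]))]
scene pencil_tip [(0.46, array([ 620., -224.,   23.]))]
scene pencil [(0.61, array([464., 179.,   8.]))]
scene rest [(0.86, array([258., 482.,   8.])), (0.63, array([462., 181.,  13.])), (0.6, array([160., 301.,   4.]))]
scene rest_seat [(0.7, array([610., 240.,   8.])), (0.67, array([162., 300.,   3.])), (0.64, array([258., 481.,   4.]))]
scene template [(0.77, array([ 619., -230.,   28.]))]
scene board [(0.71, array([ 617., -212.,   20.]))]
scene edge0 [(0.78, array([ 624., -232.,   30.]))]
scene edge4 [(0.78, array([ 624., -232.,   30.]))]
scene edge8 [(0.78, array([ 624., -232.,   30.]))]
scene tape [(0.7, array([
[... 920 characters left out ...]
   6.])), (0.69, array([160., 299.,   4.]))]
top template [(0.79, array([ 613., -229.,   30.]))]
top board [(0.8, array([ 598., -213.,   21.]))]
top edge0 [(0.85, array([ 614., -232.,   28.]))]
top edge4 [(0.85, array([ 614., -232.,   28.]))]
top edge8 [(0.85, array([ 614., -232.,   28.]))]
top tape [(0.86, array([423., 337.,  35.])), (0.73, array([ 614., -233.,   28.]))]
top handheld [(0.9, array([ 562., -496.,   35.]))]
top square [(0.7, array([ 314., -204.,    5.]))]
top fistmic [(0.69, array([332., 244.,  26.]))]
top driver [(0.75, array([370., -18.,  23.]))]
top mug [(0.82, array([691., 438.,  51.])), (0.31, array([ 617., -234.,   32.]))]
top screwjar [(0.66, array([451., 515.,  73.]))]
```

View pics/s0.png

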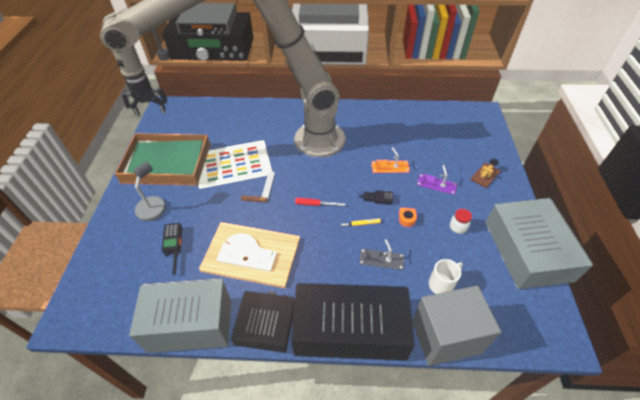

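View pics/t0.png

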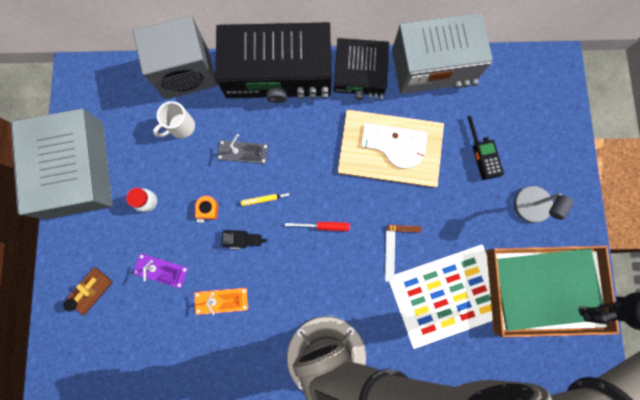

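The scene view shows the template board at about (250,255), the pencil at (363,222), the dark steel rest at (383,259), and the orange and purple decoys at (390,166) and (437,183). The top view shows the template at (395,145) with its hump towards the robot. The pencil is at (265,200) with its tip to the right, and the grey rest is at (243,150) with its fork on the left. I'm moving above the template for a close look.

Call:
{"name": "drive_tool", "arguments": {
  "fingers": [0,0,0,0,0,0,0,0],
  "xyz": [
    [2.8,2.5,1],
    [5.5,5,2],
    [8.3,7.5,3],
    [11,10,4],
    [13.8,12.5,5],
    [16.5,15,6],
    [19.3,17.5,7],
    [22,20,8]
  ],
  "rotation": [
    [0,0,0],
    [0,0,0],
    [0,0,0],
    [0,0,0],
    [0,0,0],
    [0,0,0],
    [0,0,0],
    [0,0,0]
  ]
}}

```text
t: 2.47
position: [366.8, -432.1, 312.1]
orientation: [0.0, 0.994, 0.113, 0.0]
wrist_force: [1.1, -0.2, 0.6]
width: 1.005
```

Call:
{"name": "drive_tool", "arguments": {
  "fingers": [0,0,0,0,0,0,0,0],
  "xyz": [
    [2.8,2.5,0.5],
    [5.5,5,1],
    [8.3,7.5,1.5],
    [11,10,2],
    [13.8,12.5,2],
    [16.5,15,2],
    [19.3,17.5,2],
    [20,20,2]
  ],
  "rotation": [
    [0,0,0],
    [0,0,0],
    [0,0,0],
    [0,0,0],
    [0,0,0],
    [0,0,0],
    [0,0,0],
    [0,0,0]
  ]
}}

```text
t: 3.13
position: [569.1, -230.7, 330.7]
orientation: [-0.001, 0.993, 0.114, 0.001]
wrist_force: [0.4, 0.1, -0.2]
width: 1.001
```

```bash
python3 - <<'E'
from h import *
np.set_printoptions(precision=2,suppress=True)
o=bot.get_obs(); r=wristcam(save('wrist','w0'),o); np.savez('w0.npz',**r)
print(o['position'],o['orientation'],o['joints'],o['qvel'],r['T_tool_cam'],r['intrinsics'])
E
```

```text
[ 569.14 -230.68  330.71] [-0.    0.99  0.11  0.  ] [ 0.52  0.29 -0.27  1.48  0.07  1.39 -1.09] [-0.36 -0.11 -0.14  0.15  0.03  0.01 -0.51] [[   0.     -0.95   -0.31   78.63]
 [   1.      0.      0.      0.65]
 [  -0.     -0.31    0.95 -142.78]
 [   0.      0.      0.      1.  ]] [[288.23   0.   315.31]
 [  0.   288.23 196.63]
 [  0.     0.     1.  ]]
```

View pics/w0.png

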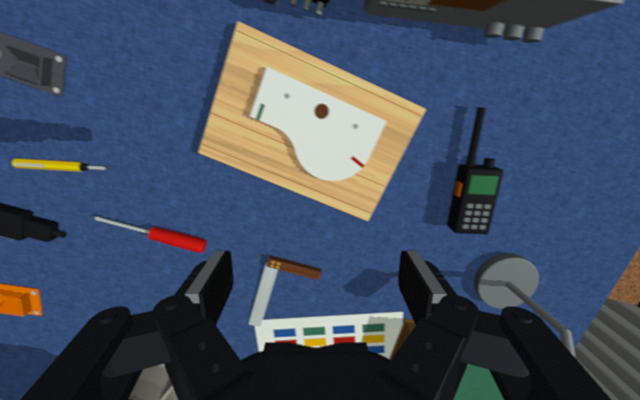

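The wrist view shows the board with the white template at its centre. The red mark is at (357,161), the green mark at (261,112), and the hump faces the lower right. Next I fit the curved edge to the white contour.

```bash
cat >> h.py <<'E'
from scipy.optimize import least_squares
d2=np.deg2rad
def edge_curve(n=200,off=0.0):
    a=d2(np.linspace(165,35,n)); b=d2(np.linspace(215,270,n//2))
    A=np.c_[-40+(60+off)*np.cos(a),15+(60+off)*np.sin(a)]
    B=np.c_[50.1+(50-off)*np.cos(b),78.1+(50-off)*np.sin(b)]
    C=np.c_[np.linspace(51,90,n//4),np.full(n//4,28.1+off)]
    return np.vstack([A,B,C])
def T2w(p,xy):
    c,s=np.cos(p[2]),np.sin(p[2]); return np.asarray(xy)@np.array([[c,s],[-s,c]])+p[:2]
def whitecontour(r,seed):
    hsv=cv2.cvtColor(r['color'],cv2.COLOR_RGB2HSV); m=((hsv[...,1]<45)&(hsv[...,2]>140)).astype(np.uint8)
    m=cv2.morphologyEx(m,cv2.MORPH_CLOSE,np.ones((5,5)))
    n,l=cv2.connectedComponents(m); k=l[int(seed[1]),int(seed[0])]; assert k
    c=max(cv2.findContours((l==k).astype(np.uint8),cv2.RETR_EXTERNAL,cv2.CHAIN_APPROX_NONE)[0],key=len)[:,0]
    return c
def fit_template(r,p0,seed,dbg=None):
    c=whitecontour(r,seed); im=np.full(r['color'].shape[:2],255,np.uint8); im[c[:,1],c[:,0]]=0
    dt=cv2.distanceTransform(im,cv2.DIST_L2,5); xy=edge_curve()
    def f(p):
        w=T2w(p,xy); uv=proj(r,np.c_[w,np.full(len(w),30.)]).astype(np.float32)
        return cv2.remap(dt,uv[:,0:1],uv[:,1:2],cv2.INTER_LINEAR,borderMode=cv2.BORDER_REPLICATE).ravel()
    s=least_squares(f,p0,x_scale=[10,10,.1],diff_step=1e-3,loss='soft_l1')
    return s.x,np.mean(f(s.x)),c
E
python3 - <<'E'
from h import *
np.set_printoptions(precision=2,suppress=True)
r=dict(np.load('w0.npz'))
for yaw in (1.4,1.57,1.8): 
  print(fit_template(r,[615,-230,yaw],(330,145))[:2])
print(ray(r,[(357,161),(261,112)],30))
for n in('pencil','pencil_mid','pencil_tip','rest','rest_seat'): print(n,[(round(d['p'],2),d['point']) for d in bot.spot_in('wrist',n)[:3]])
# pencil from wrist + top colour
def yellow(r,n):
    hsv=cv2.cvtColor(r['color'],cv2.COLOR_RGB2HSV); m=((hsv[...,0]>22)&(hsv[...,0]<34)&(hsv[...,1]>150)&(hsv[...,2]>120)).astype(np.uint8)
    k,l,st,ce=cv2.connectedComponentsWithStats(m)
    for i in range(1,k):
        if st[i,4]>40:
            v,u=np.nonzero(l==i); w=ray(r,np.c_[u,v],8)[:,:2]; mu=w.mean(0); ev=np.linalg.svd(w-mu)[2][0]; t=(w-mu)@ev
            print(n,st[i],mu,ev,t.min(),t.max())
yellow(r,'wrist'); t=bot.capture('top'); yellow(t,'top'); s=bot.capture('scene'); yellow(s,'scene')
E
```

```text
(array([ 618.72, -215.58,    1.4 ]), np.float32(0.35650223))
(array([ 618.78, -215.7 ,    1.4 ]), np.float32(0.35546148))
(array([ 618.7 , -215.64,    1.4 ]), np.float32(0.35847768))
[[ 577.02 -296.06   30.  ]
 [ 615.3  -138.12   30.  ]]
pencil [(0.75, [458.5, 174.1, 14.2]), (0.48, [345.4, 222.9, 26.3])]
pencil_mid [(0.93, [457.9, 176.6, 18.8])]
pencil_tip [(0.92, [460.3, 171.7, 15.0]), (0.4, [619.4, -228.4, 28.4])]
rest [(0.66, [165.3, 258.0, 5.0]), (0.6, [606.8, 208.7, 3.2]), (0.37, [345.5, 225.2, 24.2])]
rest_seat [(0.8, [605.9, 199.5, 6.0]), (0.71, [167.4, 259.5, 4.1])]
wrist [ 12 159  69  12 497] [453.99 188.62] [ 0.16 -0.99] -61.51252027970151 48.230897790905395
wrist [364 336  19   6  91] [ 231.11 -429.86] [ 0.31 -0.95] -18.303095795331007 18.18382224766682
wrist [306 340  18   7  96] [ 195.22 -316.39] [ 0.31 -0.95] -17.40767189300065 18.062733438169204
top [254 195  23   8  85] [456.05 166.44] [ 0.21 -0.98] -39.112300937299956 29.564702018050287
scene [351 220  29   5  64] [456.19 180.28] [-0.12  0.99] -43.94075320916906 61.07758534004396
```

Call:
{"name": "drive_tool", "arguments": {
  "fingers": [0,0,0,0,0,0,0,0],
  "xyz": [
    [0,3,0],
    [-1,6,0],
    [-2,9,0],
    [-3,12,0],
    [-4,15,0],
    [-5,18,-1],
    [-6,21,-2],
    [-7,24,-3]
  ],
  "rotation": [
    [0,0,0.1],
    [0,0,0.2],
    [0,0,0.3],
    [0,0,0.4],
    [0,0,0.5],
    [0,0,0.6],
    [0,0,0.7],
    [0,0,0.8]
  ]
}}

```text
t: 4.2
position: [495.0, 6.5, 301.4]
orientation: [0.001, 0.871, 0.492, 0.0]
wrist_force: [1.0, 0.6, -0.3]
width: 1.002
```

Call:
{"name": "drive_tool", "arguments": {
  "fingers": [0,0,0,0,0,0,0,0],
  "xyz": [
    [0,2,-0.5],
    [0,4,-1],
    [0,6,-2],
    [0,8,-3],
    [0,10,-4],
    [0,12,-5],
    [0,12,-5],
    [0,12,-5]
  ],
  "rotation": [
    [0,0,0.1],
    [0,0,0.2],
    [0,0,0.3],
    [0,0,0.4],
    [0,0,0.5],
    [0,0,0.6],
    [0,0,0.7],
    [0,0,0.7]
  ]
}}

```text
t: 4.87
position: [495.2, 126.6, 250.9]
orientation: [-0.0, 0.649, 0.761, -0.0]
wrist_force: [-0.1, -0.2, 0.2]
width: 1.005
```

```bash
cat >> h.py <<'E'
def pencil(r,n,z=8,show=True):
    hsv=cv2.cvtColor(r['color'],cv2.COLOR_RGB2HSV); m=((hsv[...,0]>22)&(hsv[...,0]<34)&(hsv[...,1]>150)&(hsv[...,2]>100)).astype(np.uint8)
    k,l,st,ce=cv2.connectedComponentsWithStats(m)
    for i in range(1,k):
        if st[i,4]>60:
            v,u=np.nonzero(l==i); w=ray(r,np.c_[u,v],z)[:,:2]; mu=w.mean(0); ev=np.linalg.svd(w-mu)[2][0]; t=(w-mu)@ev
            print(n,st[i],mu,ev,t.min(),t.max())
E
python3 - <<'E'
from h import *
np.set_printoptions(precision=2,suppress=True)
o=bot.get_obs(); r=wristcam(save('wrist','w1'),o); np.savez('w1.npz',**r)
print(o['position'],o['orientation'],o['joints'],o['qvel'])
pencil(r,'w')
for n in('pencil_mid','pencil_tip','rest','rest_seat'): print(n,[(round(d['p'],2),d['point']) for d in bot.spot_in('wrist',n)[:3]])
E
```

```text
[495.2  126.6  250.88] [-0.    0.65  0.76 -0.  ] [ 0.25  0.17 -0.65  1.82  0.11  1.19 -0.28] [ 0.02 -0.01  0.04 -0.01  0.01  0.01 -0.13]
w [285  66  14  89 808] [454.03 185.12] [ 0.16 -0.99] -57.17602827584052 51.16684342521754
pencil_mid [(0.59, [455.4, 186.2, 17.0])]
pencil_tip [(0.62, [454.8, 180.4, 12.8])]
rest [(0.94, [606.1, 248.7, 3.1]), (0.74, [167.7, 245.9, 3.4])]
rest_seat [(0.94, [168.7, 250.2, 1.5]), (0.66, [607.1, 244.1, 6.0])]
```

View pics/w1.png

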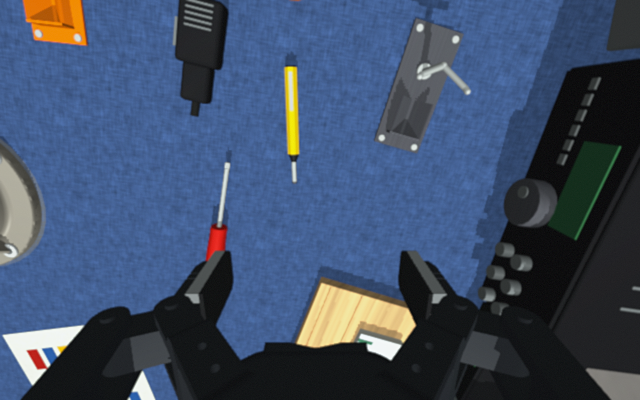

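The view shows the pencil with its tail at about (291,55) and its tip at (294,182). The grey rest's plate corners are about (415,18), (464,33), (417,152) and (376,140), with the fork near (430,70) leaning right because of its height.

```bash
python3 - <<'E'
from h import *
np.set_printoptions(precision=1,suppress=True)
r=dict(np.load('w1.npz'))
print(ray(r,[(291,54),(291,66),(294,156),(294,182)],8))
# rest mask: grey low-sat connected region
hsv=cv2.cvtColor(r['color'],cv2.COLOR_RGB2HSV)
m=((hsv[...,1]<60)).astype(np.uint8); m[:, :360]=0; m[:,480:]=0; m[160:]=0
k,l,st,ce=cv2.connectedComponentsWithStats(m); i=1+np.argmax(st[1:,4]); print(st[i])
c=ray(r,[(415,18),(464,33),(417,152),(376,140)],4); print(c, c.mean(0))
for a,b in((0,3),(1,2),(0,1),(3,2)): print(np.linalg.norm(c[b]-c[a]), np.degrees(np.arctan2(*(c[b]-c[a])[[1,0]])))
big=cv2.resize(r['color'][0:200,240:490],None,fx=3,fy=3,interpolation=cv2.INTER_CUBIC)
cv2.imwrite('pics/w1c.png',big[:,:,::-1])
E
```

```text
[[443.7 254.8   8. ]
 [445.4 241.6   8. ]
 [464.  132.2   8. ]
 [468.8  96.3   8. ]]
[ 375   19   96  134 6271]
[[583.  316.6   4. ]
 [645.1 310.5   4. ]
 [627.4 163.    4. ]
 [569.1 170.    4. ]] [606.1 240.    4. ]
147.25280136962556 -95.43241031076782
148.53719036190415 -96.86601684393472
62.41838972882897 -5.5930280851203005
58.7189607727336 -6.811172103760758
```

View pics/w1c.png

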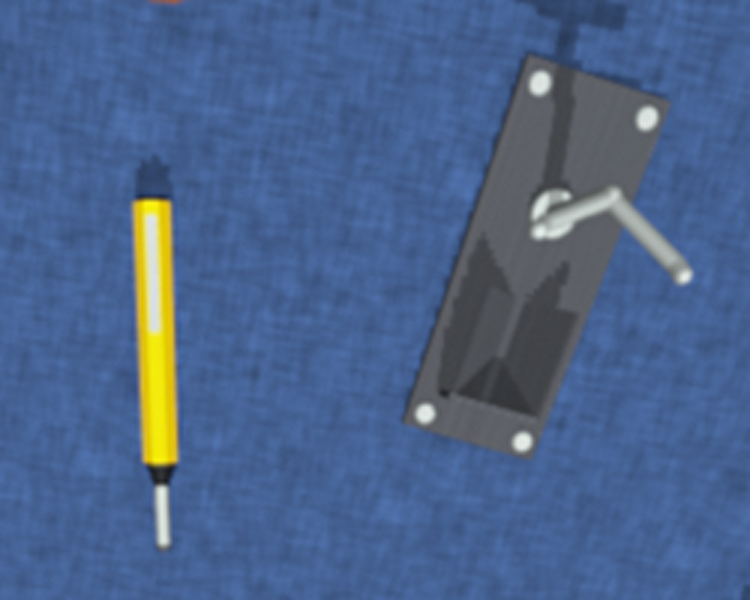

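```bash
python3 - <<'E'
from h import *
np.set_printoptions(precision=1,suppress=True)
r=dict(np.load('w1.npz'))
px=lambda a,b:(240+a/3-.33,b/3-.33)
O=np.array([606.1,240]); a=np.deg2rad(-96.2); M=np.array([[np.cos(a),np.sin(a)],[-np.sin(a),np.cos(a)]])
for n,p,z in [('forkbase',(553,213),4),('tipL',(540,230),88),('tipR',(683,272),88),('tipL',(540,230),85),('tipR',(683,272),85),('crotch',(611,190),62),('lipL',(445,393),20),('lipR',(537,415),20),('lipmid',(495,400),4),('grooveBackL',(485,235),40),('grooveBackR',(566,265),40),('apexlip',(497,358),4)]:
    w=ray(r,[px(*p)],z)[0]; print(n,w,'rest frame',M@(w[:2]-O))
E
```

```text
forkbase [609.1 262.7   4. ] rest frame [-22.9   0.6]
tipL [579.  244.4  88. ] rest frame [ -1.5 -27.4]
tipR [629.2 239.4  88. ] rest frame [-1.9 23.1]
tipL [579.9 244.8  85. ] rest frame [ -2.  -26.5]
tipR [630.7 239.7  85. ] rest frame [-2.4 24.5]
crotch [608.3 264.3  62. ] rest frame [-24.4  -0.5]
lipL [577.9 185.2  20. ] rest frame [ 57.5 -22.1]
lipR [618.8 182.4  20. ] rest frame [55.9 18.8]
lipmid [604.6 184.9   4. ] rest frame [54.9  4.4]
grooveBackL [574.1 245.8  40. ] rest frame [ -2.3 -32.5]
grooveBackR [607.3 240.3  40. ] rest frame [-0.4  1.2]
apexlip [600.9 202.5   4. ] rest frame [37.8 -1.1]
```

Pencil middle is about (457,168), pointing along -80.8°. Rest origin is about (606,240), with its x axis along -96.2° and the seat roughly above the origin. I'm descending to grip the pencil 7 mm ahead of its middle.

Call:
{"name": "drive_tool", "arguments": {
  "fingers": [60,60,60,60,60,60,60,60],
  "xyz": [
    [-1.2,1.1,-3],
    [-2.4,2.2,-7],
    [-3.7,3.4,-11],
    [-3.7,3.4,-15],
    [-3.7,3.4,-19],
    [-3.7,3.4,-22],
    [-3.7,3.4,-24],
    [-3.7,3.4,-24.8]
  ],
  "rotation": [
    [0,0,0],
    [0,0,0],
    [0,0,0],
    [0,0,0],
    [0,0,0],
    [0,0,0],
    [0,0,0],
    [0,0,0]
  ]
}}

```text
t: 5.78
position: [456.7, 158.9, 0.6]
orientation: [-0.001, 0.651, 0.759, -0.002]
wrist_force: [-0.3, -0.8, -0.1]
width: 0.765
```

Call:
{"name": "drive_tool", "arguments": {
  "fingers": [60,255,255,255,255,255,255,255],
  "xyz": [
    [0,0,0],
    [0,0,0],
    [0,0,0],
    [0,0,0],
    [0,0,0],
    [0,0,0],
    [0,0,0],
    [0,0,0]
  ],
  "rotation": [
    [0,0,0],
    [0,0,0],
    [0,0,0],
    [0,0,0],
    [0,0,0],
    [0,0,0],
    [0,0,0],
    [0,0,0]
  ],
  "squeeze": 40
}}

```text
t: 6.45
position: [459.8, 160.7, 4.8]
orientation: [0.001, 0.65, 0.76, 0.001]
wrist_force: [-1.0, -1.2, 6.1]
width: 0.158
```

Call:
{"name": "drive_tool", "arguments": {
  "fingers": [255,255,255,255,255,255,255,255],
  "xyz": [
    [0,0,1],
    [0,0,3],
    [0,0,6],
    [2,0.4,9],
    [5,1,12],
    [8,1.6,15],
    [11,2.2,17],
    [14,2.8,18]
  ],
  "rotation": [
    [0,0,0],
    [0,0,0],
    [0,0,0],
    [0,0,-0.05],
    [0,0,-0.1],
    [0,0,-0.15],
    [0,0,-0.2],
    [0,0,-0.27]
  ]
}}

```text
t: 7.12
position: [601.7, 189.3, 188.8]
orientation: [0.002, 0.748, 0.664, 0.003]
wrist_force: [1.0, 0.9, 0.2]
width: 0.163
```

Call:
{"name": "drive_tool", "arguments": {
  "fingers": [255,255,255,255,255,255,255,255],
  "xyz": [
    [0,0,0],
    [0,0,0],
    [0,0,0],
    [0,0,0],
    [0,0,0],
    [0,0,0],
    [0,0,0],
    [0,0,0]
  ],
  "rotation": [
    [0.097,-0.011,0],
    [0.195,-0.021,0],
    [0.293,-0.032,0],
    [0.39,-0.042,0],
    [0.488,-0.053,0],
    [0.585,-0.064,0],
    [0.683,-0.074,0],
    [0.781,-0.085,0]
  ]
}}

```text
t: 7.78
position: [599.3, 187.5, 185.1]
orientation: [-0.256, 0.689, 0.614, 0.287]
wrist_force: [-0.3, -0.0, -2.5]
width: 0.159
```

```bash
python3 - <<'E'
from h import *
np.set_printoptions(precision=3,suppress=True)
o=bot.get_obs(); r=wristcam(save('wrist','w2'),o); np.savez('w2.npz',**r)
q=o['orientation']; print(o['position'],q,o['joints'],o['width'],o['wrist_force'])
print(R.from_quat([q[1],q[2],q[3],q[0]]).as_matrix())
E
```

```text
[599.264 187.519 185.105] [-0.256  0.689  0.614  0.287] [ 0.72   0.578 -0.936  1.846 -0.446  0.797  0.092] 0.1592648685852046 [-0.29  -0.008 -2.472]
[[ 0.081  0.993  0.081]
 [ 0.7   -0.114  0.705]
 [ 0.71  -0.001 -0.705]]
```

View pics/w2.png

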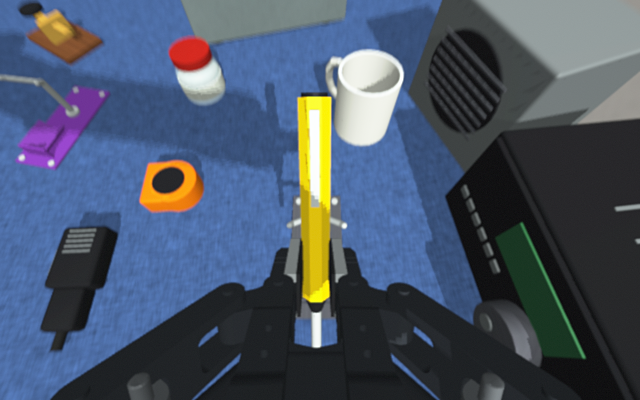

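The pencil is held well: tail at (314,97), nose end at (317,348), and the fork shows behind it at (293,225) and (345,225). Next I compute its offset in the hand and the shift to the seat.

```bash
python3 - <<'E'
from h import *
np.set_printoptions(precision=2,suppress=True)
r=dict(np.load('w2.npz')); T=r['T_tool_cam']
def tl(u,v,z):
    d=T[:3,:3]@np.linalg.inv(r['intrinsics'])@[u,v,1]; return T[:3,3]+d*(z-T[2,3])/d[2]
# upper surface of pencil body is delta+7.5 behind TCP; nose 3
for d in (3,5,8):
    print(d,'tail',tl(314.5,97,-d-7.5),'front',tl(316,302,-d-7.5),'nose',tl(317,348,-d))
E
```

```text
3 tail [ 81.2   -0.95 -10.5 ] front [-25.48  -0.26 -10.5 ] nose [-65.34   0.38  -3.  ]
5 tail [ 81.17  -0.94 -12.5 ] front [-23.91  -0.26 -12.5 ] nose [-63.28   0.37  -5.  ]
8 tail [ 81.12  -0.93 -15.5 ] front [-21.55  -0.27 -15.5 ] nose [-60.2    0.35  -8.  ]
```

```bash
python3 - <<'E'
from h import *
np.set_printoptions(precision=1,suppress=True)
r=dict(np.load('w2.npz'))
O=np.array([606.1,240]); a=np.deg2rad(-96.2); M=np.array([[np.cos(a),np.sin(a)],[-np.sin(a),np.cos(a)]])
for z in(80,83,86):
    w=ray(r,[(293,226),(345,226)],z)[:,:2]; print(z,w.mean(0),M@(w.mean(0)-O),np.linalg.norm(w[1]-w[0]))
E
```

```text
80 [608.4 242.9] [-3.2  2. ] 50.492335167031825
83 [608.2 241.8] [-2.   1.9] 49.914390719689074
86 [608.1 240.6] [-0.8  1.9] 49.33644627234644
```

Call:
{"name": "drive_tool", "arguments": {
  "fingers": [255,255,255,255,255,255,255,255],
  "xyz": [
    [0.1,0.4,-3],
    [0.2,0.9,-6.5],
    [0.33,1.35,-9.7],
    [0.33,1.35,-9.7],
    [0.33,1.35,-9.7],
    [0.33,1.35,-9.7],
    [0.33,1.35,-9.7],
    [0.33,1.35,-9.7]
  ],
  "rotation": [
    [0,0,0],
    [0,0,0],
    [0,0,0],
    [0,0,0],
    [0,0,0],
    [0,0,0],
    [0,0,0],
    [0,0,0]
  ]
}}

```text
t: 8.5
position: [603.3, 202.0, 88.6]
orientation: [-0.255, 0.689, 0.615, 0.285]
wrist_force: [0.1, -0.3, -1.1]
width: 0.158
```

```bash
python3 - <<'E'
from h import *
np.set_printoptions(precision=3,suppress=True)
o=bot.get_obs(); print(o['position'],o['orientation'],o['wrist_force'])
a=wristcam(bot.capture('wrist'),o); s=bot.capture('scene')
u,v=proj(s,[606,230,60])[0]; u,v=int(u),int(v); print(u,v)
c=cv2.resize(s['color'][v-50:v+50,u-65:u+65],(520,400),interpolation=cv2.INTER_CUBIC)
w=a['color'][0:400,200:440]
np.savez('w3.npz',**a); cv2.imwrite('pics/m3.png',np.hstack([c,w])[:,:,::-1])
E
```

```text
[603.299 202.008  88.649] [-0.255  0.689  0.615  0.285] [ 0.121 -0.328 -1.055]
379 249
```

View pics/m3.png

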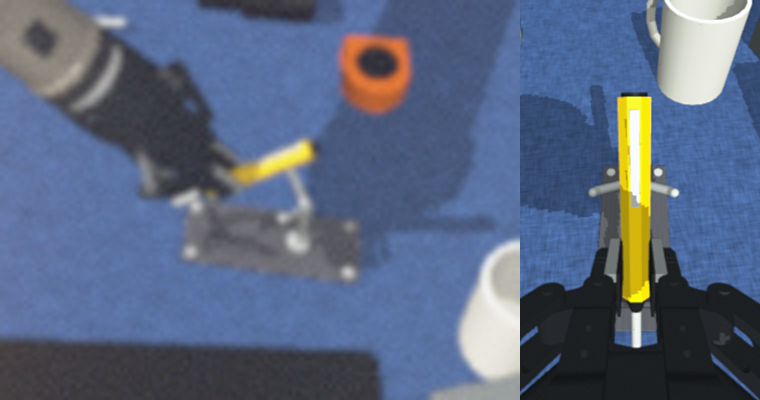

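The fork is centred on the pencil (tips at wrist px 274 and 355, pencil axis at 314), so I'm lowering along the tool axis.

Call:
{"name": "drive_tool", "arguments": {
  "fingers": [255,255,255,255,255,255,255,255],
  "xyz": [
    [0.06,0.6,-0.6],
    [0.13,1.2,-1.2],
    [0.2,1.8,-1.8],
    [0.26,2.4,-2.4],
    [0.31,2.8,-2.8],
    [0.35,3.1,-3.1],
    [0.38,3.4,-3.4],
    [0.38,3.4,-3.4]
  ],
  "rotation": [
    [0,0,0],
    [0,0,0],
    [0,0,0],
    [0,0,0],
    [0,0,0],
    [0,0,0],
    [0,0,0],
    [0,0,0]
  ]
}}

```text
t: 9.27
position: [605.7, 234.4, 54.2]
orientation: [-0.258, 0.69, 0.615, 0.283]
wrist_force: [-11.1, -19.0, 25.4]
width: 0.16
```

```bash
python3 - <<'E'
from h import *
np.set_printoptions(precision=3,suppress=True)
o=bot.get_obs(); print(o['position'],o['orientation'],o['wrist_force'],o['wrist_torque'])
E
```

```text
[605.654 234.371  54.248] [-0.258  0.69   0.615  0.283] [-11.096 -18.999  25.375] [-0.009  1.446  1.319]
```

Call:
{"name": "drive_tool", "arguments": {
  "fingers": [255,255,255,255,255,255,255,255],
  "xyz": [
    [-0.05,-0.1,0.1],
    [-0.1,-0.2,0.2],
    [-0.1,-0.2,0.25],
    [-0.1,-0.2,0.25],
    [-0.1,-0.2,0.25],
    [-0.1,-0.2,0.25],
    [-0.1,-0.2,0.25],
    [-0.1,-0.2,0.25]
  ],
  "rotation": [
    [0,0,0],
    [0,0,0],
    [0,0,0],
    [0,0,0],
    [0,0,0],
    [0,0,0],
    [0,0,0],
    [0,0,0]
  ]
}}

```text
t: 9.93
position: [605.3, 233.8, 55.0]
orientation: [-0.256, 0.69, 0.614, 0.284]
wrist_force: [-0.8, -5.0, 5.6]
width: 0.157
```

Call:
{"name": "drive_tool", "arguments": {
  "fingers": [190,170,150,140,140,140,140,140],
  "xyz": [
    [0,0,0],
    [0,0,0],
    [0,0,0],
    [0,0,0],
    [0,0,0],
    [0,0,0],
    [0,0,0],
    [0,0,0]
  ],
  "rotation": [
    [0,0,0],
    [0,0,0],
    [0,0,0],
    [0,0,0],
    [0,0,0],
    [0,0,0],
    [0,0,0],
    [0,0,0]
  ]
}}

```text
t: 10.6
position: [604.6, 234.0, 54.8]
orientation: [-0.257, 0.69, 0.615, 0.284]
wrist_force: [-0.7, -0.7, -0.2]
width: 0.451
```

Call:
{"name": "drive_tool", "arguments": {
  "fingers": [140,140,140,140,140,140,140,140],
  "xyz": [
    [-0.1,-0.7,0.7],
    [-0.2,-1.6,1.6],
    [-0.3,-3,3],
    [-0.5,-5,5],
    [-0.8,-7.5,7.5],
    [-1,-10,10],
    [-1,-10,12],
    [-1,-10,12]
  ],
  "rotation": [
    [0,0,0],
    [0,0,0],
    [0,0,0],
    [0,0,0],
    [0,0,0],
    [0,0,0],
    [0,0,0],
    [0,0,0]
  ]
}}

```text
t: 11.27
position: [598.1, 131.0, 179.6]
orientation: [-0.253, 0.691, 0.614, 0.287]
wrist_force: [0.2, 1.0, 1.1]
width: 0.45
```

```bash
python3 - <<'E'
from h import *
np.set_printoptions(precision=3,suppress=True)
o=bot.get_obs(); print(o['position'],o['orientation'],o['wrist_force'],o['width'],o['joints'])
a=wristcam(bot.capture('wrist'),o); np.savez('w4.npz',**a)
cv2.imwrite('pics/w4.png',a['color'][:,:,::-1])
E
```

```text
[598.101 131.01  179.591] [-0.253  0.691  0.614  0.287] [0.232 1.019 1.061] 0.4500695676915803 [ 0.806  0.589 -0.927  1.839 -0.425  0.854  0.149]
```

View pics/w4.png

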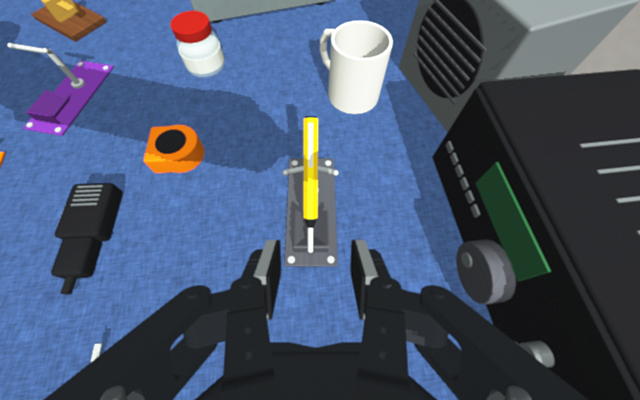

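The pencil lies in its rest, tail at (311,117), tip at (310,251), with the fork tips on either side at (284,172) and (337,172). I'm computing its pose from the picture.

```bash
python3 - <<'E'
from h import *
np.set_printoptions(precision=2,suppress=True)
r=dict(np.load('w4.npz'))
hsv=cv2.cvtColor(r['color'],cv2.COLOR_RGB2HSV); m=((hsv[...,0]>20)&(hsv[...,0]<36)&(hsv[...,1]>120)).astype(np.uint8)
m[:, :280]=0;m[:,340:]=0
v,u=np.nonzero(m[100:240]); v+=100; print('rows',v.min(),v.max(), [ (k,u[v==k].min(),u[v==k].max()) for k in (125,150,165,190,215)])
d0=np.deg2rad(-96.2); d=np.array([np.cos(d0)*.7071,np.sin(d0)*.7071,-.7071]); up=np.array([-d[0]*0+np.cos(d0)*.7071,np.sin(d0)*.7071,.7071])
print(d,up)
for mid in ([606,240,58.5],[605.3,236.8,62.8],[605.5,238,60.5]):
    mid=np.array(mid); P=[mid-75*d+7.5*up,mid-75*d-7.5*up,mid+33*d+7*up,mid+75*d]; print(proj(r,P).round(1).tolist())
E
```

```text
rows 117 219 [(125, np.int64(304), np.int64(317)), (150, np.int64(304), np.int64(317)), (165, np.int64(304), np.int64(317)), (190, np.int64(303), np.int64(317)), (215, np.int64(303), np.int64(317))]
[-0.08 -0.7  -0.71] [-0.08 -0.7   0.71]
[[310.2, 115.4], [310.4, 114.7], [311.3, 215.8], [311.7, 246.5]]
[[309.8, 114.8], [310.0, 114.2], [311.0, 217.0], [311.4, 248.2]]
[[309.9, 115.5], [310.1, 114.9], [311.1, 216.8], [311.5, 247.7]]
```

Call:
{"name": "drive_tool", "arguments": {
  "fingers": [140,140,140,140,140,140,140,140],
  "xyz": [
    [0.2,2,2],
    [0.5,4,4],
    [0.8,7,6],
    [1.1,10,8],
    [1.4,13,9],
    [1.7,16,9],
    [1.9,18,9],
    [1.9,19,9]
  ],
  "rotation": [
    [-0.1,0.011,0],
    [-0.2,0.022,0],
    [-0.3,0.032,0],
    [-0.4,0.043,0],
    [-0.5,0.054,0],
    [-0.6,0.065,0],
    [-0.7,0.076,0],
    [-0.795,0.086,0]
  ]
}}

```text
t: 11.98
position: [611.8, 328.8, 265.4]
orientation: [0.006, 0.745, 0.667, -0.006]
wrist_force: [-0.4, 0.3, -1.4]
width: 0.451
```

Call:
{"name": "drive_tool", "arguments": {
  "fingers": [140,140,140,140,140,140,140,140],
  "xyz": [
    [0,0,0],
    [0,0,0],
    [0,0,0],
    [0,0,0],
    [0,-0.2,-2],
    [0,-0.4,-4],
    [0,-0.6,-6],
    [0,-0.6,-7]
  ],
  "rotation": [
    [-0.1,0.011,0],
    [-0.2,0.022,0],
    [-0.3,0.032,0],
    [-0.4,0.043,0],
    [-0.5,0.054,0],
    [-0.6,0.065,0],
    [-0.7,0.076,0],
    [-0.765,0.083,0]
  ]
}}

```text
t: 12.65
position: [611.5, 318.8, 189.8]
orientation: [0.257, 0.687, 0.616, -0.287]
wrist_force: [-1.4, -0.4, -1.5]
width: 0.448
```

```bash
python3 - <<'E'
from h import *
np.set_printoptions(precision=3,suppress=True)
o=bot.get_obs(); q=o['orientation']; print(o['position'],o['wrist_force'],o['width'],o['joints'])
print(R.from_quat([q[1],q[2],q[3],q[0]]).as_matrix())
a=wristcam(bot.capture('wrist'),o); np.savez('w5.npz',**a)
cv2.imwrite('pics/w5.png',a['color'][:,:,::-1])
E
```

```text
[611.47  318.828 189.784] [-1.43  -0.377 -1.516] 0.4482303988457969 [-0.583  0.89  -0.382  1.052  0.707  1.942 -1.028]
[[ 0.075  0.994 -0.078]
 [ 0.699 -0.108 -0.707]
 [-0.712 -0.001 -0.703]]
```

View pics/w5.png

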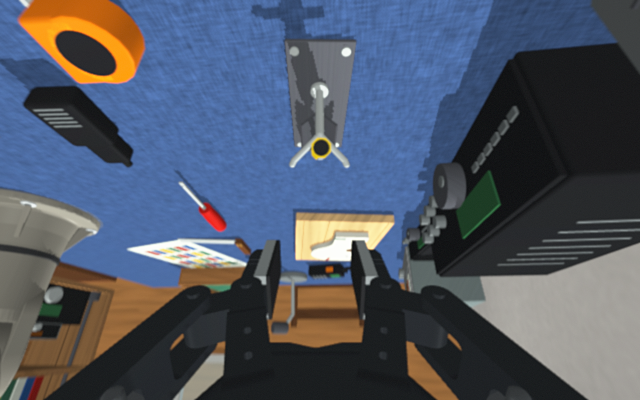

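The pencil's tail end shows at (320,148), between the fork tips, and the tool is tilted along the pencil. I'm computing the tail position and the remaining shift.

```bash
python3 - <<'E'
from h import *
np.set_printoptions(precision=1,suppress=True)
r=dict(np.load('w5.npz')); T=r['T_tool_cam']
d=T[:3,:3]@np.linalg.inv(r['intrinsics'])@[320,148,1]
for z in (60,70,80,90): print(z,T[:3,3]+d*(z-T[2,3])/d[2])
print(ray(r,[(320,148)],111), ray(r,[(320,148)],113))
f=cv2.cvtColor(r['color'],cv2.COLOR_RGB2HSV); m=(f[...,0]>20)&(f[...,0]<36)&(f[...,1]>120); m[:130]=0;m[165:]=0;m[:,300:]&=True;m[:,:300]=0;m[:,340:]=0
v,u=np.nonzero(m); print(u.min(),u.max(),v.min(),v.max())
print([bot.get_obs()['position'] for _ in range(2)])
bot.capture('wrist'); print(bot.get_obs()['position'])
E
```

```text
60 [48.4  2.7 60. ]
70 [47.   2.9 70. ]
80 [45.5  3.  80. ]
90 [44.   3.2 90. ]
[[612.9 307.  111. ]] [[613.1 309.7 113. ]]
311 330 138 158
[array([609.8, 320. , 185.2]), array([609.8, 320. , 185.2])]
[610.3 319.8 187.5]
```

Call:
{"name": "drive_tool", "arguments": {
  "fingers": [140,140,140,140,140,140,140,140],
  "xyz": [
    [0.1,0,-1.5],
    [0.1,0,-3],
    [0.2,-0.1,-4.5],
    [0.25,-0.2,-6],
    [0.25,-0.3,-6.8],
    [0.25,-0.3,-6.8],
    [0.25,-0.3,-6.8],
    [0.25,-0.3,-6.8]
  ],
  "rotation": [
    [0,0,0],
    [0,0,0],
    [0,0,0],
    [0,0,0],
    [0,0,0],
    [0,0,0],
    [0,0,0],
    [0,0,0]
  ]
}}

```text
t: 13.42
position: [616.5, 315.0, 127.7]
orientation: [0.256, 0.69, 0.615, -0.283]
wrist_force: [-0.3, 0.2, 0.6]
width: 0.448
```

```bash
python3 - <<'E'
from h import *
np.set_printoptions(precision=3,suppress=True)
o=bot.get_obs(); q=o['orientation']; print(o['position'],o['wrist_force'],o['joints'])
print(R.from_quat([q[1],q[2],q[3],q[0]]).as_matrix())
r=wristcam(bot.capture('wrist'),o); np.savez('w6.npz',**r); T=r['T_tool_cam']
f=cv2.cvtColor(r['color'],cv2.COLOR_RGB2HSV); m=((f[...,0]>20)&(f[...,0]<36)&(f[...,1]>120)).astype(np.uint8); 
k,l,st,ce=cv2.connectedComponentsWithStats(m)
for i in range(1,k):
    if st[i,4]>60: print(st[i],ce[i])
cv2.imwrite('pics/w6.png',r['color'][:,:,::-1])
P=np.array([[0,0,-36],[0,0,25],[0,0,110]])
Ti=np.linalg.inv(T); c=(Ti[:3,:3]@P.T).T+Ti[:3,3]; uv=(r['intrinsics']@c.T).T; print(uv[:,:2]/uv[:,2:])
E
```

```text
[616.501 315.042 127.708] [-0.272  0.248  0.556] [-0.571  0.94  -0.381  1.093  0.71   1.855 -1.079]
[[ 0.084  0.994 -0.075]
 [ 0.704 -0.113 -0.701]
 [-0.705  0.006 -0.709]]
[302 200  23  35 369] [312.951 215.339]
[[316.403 292.869]
 [316.095 232.651]
 [315.891 192.842]]
```

View pics/w6.png

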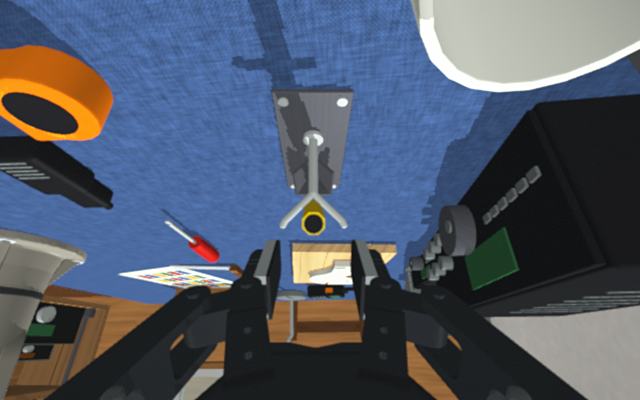

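The tail end sits at (313,223), lower in the hand's frame than a 45° home pose predicts. I suspect the nose is riding on the end lip, so I'm checking with one combined close crop.

```bash
python3 - <<'E'
from h import *
r=dict(np.load('w4.npz')); s=bot.capture('scene')
a=cv2.resize(r['color'][150:280,260:360],(400,520),interpolation=cv2.INTER_CUBIC)
u,v=map(int,proj(s,[606,240,50])[0])
c=cv2.resize(s['color'][v-45:v+45,u-35:u+35],(400,520),interpolation=cv2.INTER_CUBIC)
cv2.imwrite('pics/m7.png',np.hstack([a,c])[:,:,::-1])
P=[606.1,240]; 
for z in (5.5,18,22): print(z,ray(r,[(310.5,251)],z))
E
```

```text
5.5 [[598.26293976 182.05686502   5.5       ]]
18 [[598.01659547 178.43434887  18.        ]]
22 [[597.93776529 177.2751437   22.        ]]
```

View pics/m7.png

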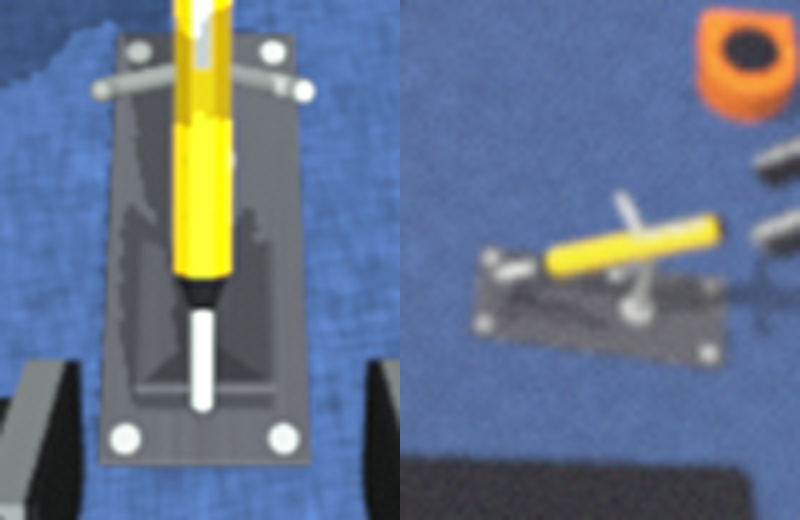

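The close crop shows the nose lying on top of the end lip (nose end at crop (202,410), lip at row 390), so the slope is about 34° and the pencil isn't home. I'll grip the tail, pull it back about 15 mm, steepen it to 45° and set it down again.

Call:
{"name": "drive_tool", "arguments": {
  "fingers": [140,140,140,140,140,140,140,140],
  "xyz": [
    [0,0.1,-0.7],
    [-0.1,-0.5,-1.3],
    [-0.2,-1.1,-1.9],
    [-0.3,-1.8,-2.5],
    [-0.4,-2.5,-3.1],
    [-0.5,-3.1,-3.6],
    [-0.6,-3.7,-4.1],
    [-0.6,-3.7,-4.1]
  ],
  "rotation": [
    [0,0,0],
    [0,0,0],
    [0,0,0],
    [0,0,0],
    [0,0,0],
    [0,0,0],
    [0,0,0],
    [0,0,0]
  ]
}}

```text
t: 14.18
position: [610.0, 275.5, 84.9]
orientation: [0.256, 0.69, 0.614, -0.285]
wrist_force: [-0.6, 0.0, 0.8]
width: 0.452
```

Call:
{"name": "drive_tool", "arguments": {
  "fingers": [255,255,255,255,255,255,255,255],
  "xyz": [
    [0,0,0],
    [0,0,0],
    [0,0,0],
    [0,0,0],
    [0,0,0],
    [0,0,0],
    [0,0,0],
    [0,0,0]
  ],
  "rotation": [
    [0,0,0],
    [0,0,0],
    [0,0,0],
    [0,0,0],
    [0,0,0],
    [0,0,0],
    [0,0,0],
    [0,0,0]
  ],
  "squeeze": 40
}}

```text
t: 14.85
position: [610.3, 278.1, 86.0]
orientation: [0.256, 0.69, 0.615, -0.283]
wrist_force: [0.3, -0.8, 0.4]
width: 0.163
```

```bash
python3 - <<'E'
from h import *
np.set_printoptions(precision=3,suppress=True)
o=bot.get_obs(); print(o['position'],o['wrist_force'],o['joints'],o['width'])
r=wristcam(bot.capture('wrist'),o); np.savez('w8.npz',**r)
f=cv2.cvtColor(r['color'],cv2.COLOR_RGB2HSV); m=((f[...,0]>20)&(f[...,0]<36)&(f[...,1]>120)).astype(np.uint8); 
k,l,st,ce=cv2.connectedComponentsWithStats(m)
for i in range(1,k):
    if st[i,4]>60: print(st[i],ce[i])
E
```

```text
[610.346 278.125  85.979] [ 0.316 -0.804  0.361] [-0.528  0.932 -0.379  1.212  0.718  1.756 -1.115] 0.16277804772273516
[ 299  231   33   61 1036] [315.386 257.849]
```

Call:
{"name": "drive_tool", "arguments": {
  "fingers": [255,255,255,255,255,255,255,255],
  "xyz": [
    [0,0,1],
    [0,0,2],
    [0,0.1,3],
    [0,0.1,3],
    [0,0.1,3],
    [0,0.1,3],
    [0,0.1,3],
    [0,0.1,3]
  ],
  "rotation": [
    [0,0,0],
    [0.04,-0.004,0],
    [0.1,-0.011,0],
    [0.15,-0.016,0],
    [0.194,-0.021,0],
    [0.194,-0.021,0],
    [0.194,-0.021,0],
    [0.194,-0.021,0]
  ]
}}

```text
t: 15.57
position: [609.7, 279.3, 115.6]
orientation: [0.195, 0.714, 0.637, -0.216]
wrist_force: [-0.2, -0.4, 0.3]
width: 0.166
```

```bash
python3 - <<'E'
from h import *
np.set_printoptions(precision=3,suppress=True)
o=bot.get_obs(); print(o['position'],o['wrist_force'],o['joints'],o['width'])
s=bot.capture('scene'); r=bot.capture('wrist')
u,v=map(int,proj(s,[606,240,50])[0])
c=cv2.resize(s['color'][v-45:v+45,u-35:u+35],(400,520),interpolation=cv2.INTER_CUBIC)
a=cv2.resize(r['color'][100:300,240:400],(400,520),interpolation=cv2.INTER_CUBIC)
cv2.imwrite('pics/m9.png',np.hstack([a,c])[:,:,::-1])
d=np.array([-.076,-.703,-.707]);tip=np.array([601,193.3,28.5]);print(proj(s,[tip,tip-150*d])-[u-35,v-45], 'expected tip,tail in crop px, x5.7')
E
```

```text
[609.685 279.298 115.598] [-0.199 -0.442  0.256] [-0.435  0.809 -0.442  1.297  0.648  1.627 -1.088] 0.16584255004408463
[[21.151 47.143]
 [57.192 33.653]] expected tip,tail in crop px, x5.7
```

View pics/m9.png

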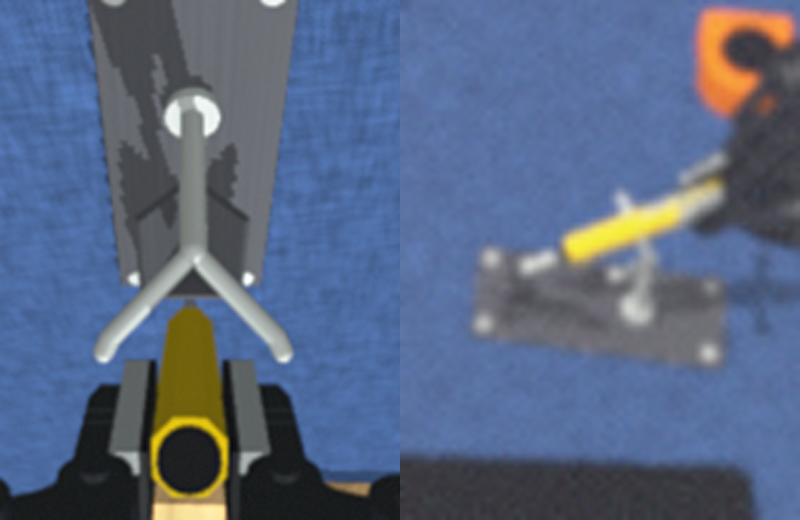

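The nose now hangs behind the lip, at scene crop (523,268) against an expected (521,272), and the slope matches 45°. I'm lowering it.

Call:
{"name": "drive_tool", "arguments": {
  "fingers": [255,255,255,255,255,255,255,255],
  "xyz": [
    [0,0,-0.4],
    [0,0,-0.8],
    [0,0,-1.1],
    [0,0,-1.4],
    [0,0,-1.6],
    [0,0,-1.8],
    [0,0,-1.9],
    [0,0,-1.9]
  ],
  "rotation": [
    [0,0,0],
    [0,0,0],
    [0,0,0],
    [0,0,0],
    [0,0,0],
    [0,0,0],
    [0,0,0],
    [0,0,0]
  ]
}}

```text
t: 16.33
position: [610.1, 278.8, 96.6]
orientation: [0.195, 0.714, 0.637, -0.215]
wrist_force: [-1.2, 0.9, -0.1]
width: 0.165
```

Call:
{"name": "drive_tool", "arguments": {
  "fingers": [255,255,255,255,255,255,255,255],
  "xyz": [
    [0,0,-0.1],
    [0,-0.1,-0.2],
    [0,-0.1,-0.2],
    [0,-0.2,-0.3],
    [0,-0.2,-0.3],
    [0,-0.3,-0.4],
    [0,-0.3,-0.4],
    [0,-0.3,-0.4]
  ],
  "rotation": [
    [0,0,0],
    [0,0,0],
    [0,0,0],
    [0,0,0],
    [0,0,0],
    [0,0,0],
    [0,0,0],
    [0,0,0]
  ]
}}

```text
t: 17.0
position: [610.2, 275.8, 92.8]
orientation: [0.195, 0.714, 0.637, -0.215]
wrist_force: [-0.3, -0.5, -0.7]
width: 0.165
```

Call:
{"name": "drive_tool", "arguments": {
  "fingers": [255,255,255,255,255,255,255,255],
  "xyz": [
    [0,-0.1,-0.1],
    [0,-0.1,-0.1],
    [0,-0.2,-0.2],
    [0,-0.2,-0.2],
    [0,-0.3,-0.3],
    [0,-0.3,-0.3],
    [0,-0.3,-0.4],
    [0,-0.3,-0.4]
  ],
  "rotation": [
    [0,0,0],
    [0,0,0],
    [0,0,0],
    [0,0,0],
    [0,0,0],
    [0,0,0],
    [0,0,0],
    [0,0,0]
  ]
}}

```text
t: 17.67
position: [610.1, 274.1, 89.6]
orientation: [0.194, 0.714, 0.637, -0.214]
wrist_force: [-0.4, 4.5, 5.3]
width: 0.164
```

Contact came from the lip along the pencil (about 7 N), exactly at the predicted home pose. I'm releasing and then aligning the open hand with the pencil.

Call:
{"name": "drive_tool", "arguments": {
  "fingers": [190,170,150,140,140,140,140,140],
  "xyz": [
    [0,0,0],
    [0,0,0],
    [0,0,0],
    [0,0,0],
    [0,0,0],
    [-0.1,-0.2,-0.1],
    [-0.1,-0.4,-0.1],
    [-0.1,-0.4,-0.1]
  ],
  "rotation": [
    [0,0,0],
    [0,0,0],
    [0,0,0],
    [0,0,0],
    [0,0,0],
    [-0.08,0.009,0],
    [-0.16,0.017,0],
    [-0.194,0.021,0]
  ]
}}

```text
t: 18.33
position: [608.2, 269.6, 86.5]
orientation: [0.257, 0.689, 0.615, -0.285]
wrist_force: [-0.3, 0.7, -1.2]
width: 0.446
```

```bash
python3 - <<'E'
from h import *
np.set_printoptions(precision=3,suppress=True)
bot.capture('scene')
o=bot.get_obs(); print(o['position'],o['wrist_force'],o['joints'],o['width'])
r=bot.capture('wrist'); s=bot.capture('scene')
u,v=map(int,proj(s,[606,240,50])[0])
c=cv2.resize(s['color'][v-45:v+45,u-35:u+35],(400,520),interpolation=cv2.INTER_CUBIC)
a=cv2.resize(r['color'][100:300,240:400],(400,520),interpolation=cv2.INTER_CUBIC)
cv2.imwrite('pics/m10.png',np.hstack([a,c])[:,:,::-1])
d=np.array([-.076,-.703,-.707]);m=np.array([606.1,240,58.5]);uv=proj(s,[m+75*d,m-75*d])-[u-35,v-45]; print(uv*[5.71,5.78]+[400,0])
E
```

```text
[607.542 270.551  85.151] [-1.1    0.864 -1.758] [-0.521  0.924 -0.377  1.234  0.718  1.748 -1.114] 0.45103562259185
[[507.662 291.629]
 [709.593 216.144]]
```

View pics/m10.png

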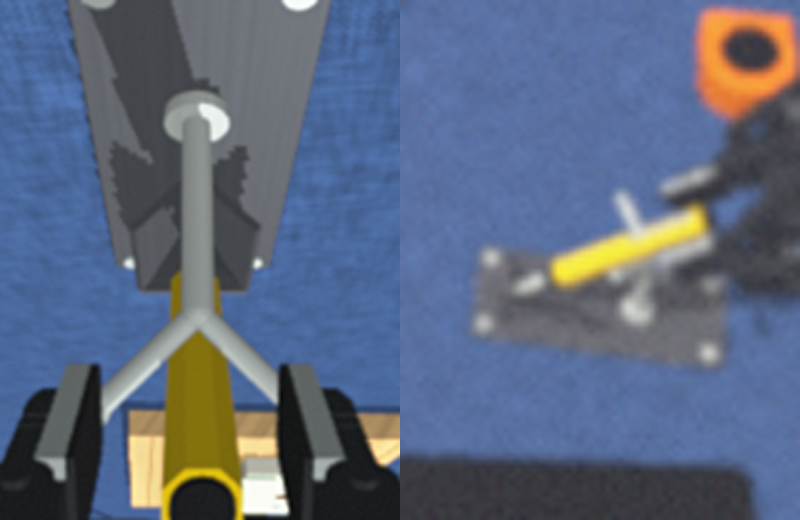

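The pencil is now properly home: tip at (513,288) and tail at (705,218), against expected (508,292) and (710,216). I'm gripping the tail and lifting.

Call:
{"name": "drive_tool", "arguments": {
  "fingers": [140,255,255,255,255,255,255,255],
  "xyz": [
    [0.2,0,0],
    [0.2,0,0],
    [0.2,0,0],
    [0.2,0,0],
    [0.2,0,0],
    [0.2,0,0],
    [0.2,0,0],
    [0.2,0,0]
  ],
  "rotation": [
    [0,0,0],
    [0,0,0],
    [0,0,0],
    [0,0,0],
    [0,0,0],
    [0,0,0],
    [0,0,0],
    [0,0,0]
  ],
  "squeeze": 70
}}

```text
t: 19.15
position: [610.1, 268.7, 89.0]
orientation: [0.256, 0.69, 0.615, -0.284]
wrist_force: [-6.0, -0.5, 5.9]
width: 0.158
```

Call:
{"name": "drive_tool", "arguments": {
  "fingers": [255,255,255,255,255,255,255,255],
  "xyz": [
    [0,0,0.5],
    [0,0,1.5],
    [0,0,3],
    [0,0,5],
    [0,0,8],
    [0,0,11],
    [0,-1,14],
    [0,-2,16]
  ],
  "rotation": [
    [0,0,0],
    [0,0,0],
    [0,0,0],
    [0,0,0],
    [0.1,-0.011,0],
    [0.2,-0.022,0],
    [0.3,-0.033,0],
    [0.4,-0.043,0]
  ]
}}

```text
t: 19.82
position: [612.4, 250.9, 254.1]
orientation: [0.127, 0.733, 0.654, -0.135]
wrist_force: [0.3, -1.3, 0.3]
width: 0.163
```

```bash
python3 - <<'E'
from h import *
np.set_printoptions(precision=3,suppress=True)
o=bot.get_obs(); print(o['position'],o['orientation'],o['wrist_force'],o['joints'],o['width'])
E
```

```text
[612.393 250.911 254.15 ] [ 0.127  0.733  0.654 -0.135] [ 0.336 -1.305  0.251] [-0.282  0.577 -0.507  1.312  0.513  1.611 -0.926] 0.16255407593774285
```

Call:
{"name": "drive_tool", "arguments": {
  "fingers": [255,255,255,255,255,255,255,255],
  "xyz": [
    [0,-3,0.5],
    [-0.5,-6,1],
    [-1,-9.5,1],
    [-1.5,-13,1],
    [-2,-16.5,1],
    [-2,-20,1],
    [-2,-24,1],
    [-2,-28,1]
  ],
  "rotation": [
    [0.1,-0.011,0],
    [0.2,-0.022,0],
    [0.3,-0.033,0],
    [0.383,-0.042,0],
    [0.383,-0.042,0],
    [0.383,-0.042,0],
    [0.383,-0.042,0],
    [0.383,-0.042,0]
  ]
}}

```text
t: 20.48
position: [591.2, -33.2, 260.7]
orientation: [0.001, 0.746, 0.666, 0.003]
wrist_force: [1.1, -2.0, -0.6]
width: 0.161
```

Call:
{"name": "drive_tool", "arguments": {
  "fingers": [255,255,255,255,255,255,255,255],
  "xyz": [
    [0,-4,0],
    [0,-8,0],
    [0,-12,0],
    [0,-16,0],
    [0,-20,0],
    [0,-24,0],
    [0,-27,0],
    [0,-27,0]
  ],
  "rotation": [
    [0,0,0],
    [0,0,0],
    [0,0,0],
    [0,0,0],
    [0,0,0],
    [0,0,0],
    [0,0,0],
    [0,0,0]
  ]
}}

```text
t: 21.15
position: [588.6, -312.2, 259.5]
orientation: [0.002, 0.75, 0.661, -0.001]
wrist_force: [-1.1, -2.0, -1.4]
width: 0.153
```

```bash
python3 - <<'E'
from h import *
np.set_printoptions(precision=3,suppress=True)
bot.capture('scene');bot.capture('scene');bot.capture('scene')
P=[]
for k in range(3):
    o=bot.get_obs(); r=wristcam(bot.capture('wrist'),o); P.append(o['position']); 
    if k==0: print(o['orientation'],o['wrist_force'],o['joints'],o['width'])
    print(o['position'])
    seed=proj(r,[[640,-225,30]])[0]
    try: print('wrist',fit_template(r,[618,-215,1.4],seed)[:2])
    except Exception as e: print(e,seed)
np.savez('w11.npz',**r); cv2.imwrite('pics/w11.png',r['color'][:,:,::-1])
for c in('scene','top'):
    s=bot.capture(c); seed=proj(s,[[640,-225,30]])[0]
    try: print(c,fit_template(s,[618,-215,1.4],seed)[:2])
    except Exception as e: print(c,e,seed)
E
```

```text
[-0.     0.746  0.665  0.002] [ 0.226  1.045 -0.715] [ 0.693  0.427 -0.402  1.455  0.165  1.292  0.164] 0.15699521621408233
[ 591.413 -301.076  259.566]
 [347.71  101.003]
[ 591.746 -299.748  259.411]
 [347.683 102.326]
[ 591.878 -299.14   259.233]
 [347.735 102.911]
scene (array([ 617.797, -216.715,    1.391]), np.float32(0.31978795))
top (array([ 616.071, -216.059,    1.393]), np.float32(0.37647933))
```

View pics/w11.png

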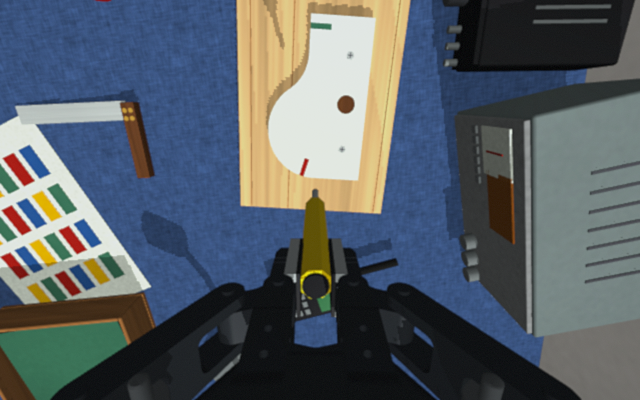

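The picture shows the template with its red mark at (304,167) and green mark at (320,26). The pencil points straight down, nose end at (315,191), tail at (315,287).

```bash
python3 - <<'E'
from h import *
np.set_printoptions(precision=2,suppress=True)
r=dict(np.load('w11.npz')); 
print('wrist',fit_template(r,[618,-215,1.4],(320,140))[:2])
T=r['T_tool_cam']
def tl(u,v,z):
    d=T[:3,:3]@np.linalg.inv(r['intrinsics'])@[u,v,1]; return T[:3,3]+d*(z-T[2,3])/d[2]
c=r['color'][180:215,300:332].astype(int); print(np.round(c.sum(2)[:, ::2]))
for z in(112,116,120): print(tl(315,190,z))
print(tl(315.5,287,-34))
E
```

```text
wrist (array([ 618.46, -217.58,    1.4 ]), np.float32(0.36540514))
[[564 547 534 545 540 536 547 524 516 520 518 517 526 509 524 522]
 [564 545 533 545 543 538 547 526 522 524 519 522 525 511 521 522]
 [561 544 532 548 541 538 548 523 522 523 521 524 524 513 525 521]
 [561 546 533 547 542 540 548 525 519 523 521 526 528 512 527 524]
 [563 544 534 548 541 542 547 526 522 524 517 526 524 513 529 520]
 [561 541 534 545 543 543 547 527 523 522 520 524 525 510 528 522]
 [563 540 534 549 539 543 547 528 525 523 518 525 523 509 528 522]
 [560 541 535 548 540 546 551 521 516 525 518 529 527 509 530 521]
 [560 540 533 545 538 548 548 441 450 530 518 528 524 510 530 523]
 [561 539 530 545 534 551 495 287 312 495 519 526 523 514 531 519]
 [559 537 531 546 539 550 377 203 233 420 524 527 526 513 530 521]
 [560 539 533 548 536 552 306 203 226 409 522 527 523 515 531 518]
 [559 538 532 548 537 551 298 211 232 420 519 532 522 517 532 519]
 [559 537 530 545 539 555 302 211 227 421 522 528 523 519 531 519]
 [559 534 531 547 537 554 301 211 233 424 522 531 523 517 530 521]
 [556 534 531 543 538 558 30
[... 704 characters left out ...]
516]
 [552 531 505 226 177 191 185 181 181 185 192 191 347 538 530 517]
 [561 538 506 218 179 186 184 184 187 185 199 189 343 538 531 516]
 [541 517 489 214 179 179 187 181 176 193 198 193 323 539 533 521]
 [385 382 379 194 181 185 186 186 187 187 200 189 305 522 522 515]
 [275 273 287 188 185 181 183 181 185 188 188 197 259 425 441 457]
 [276 265 276 185 180 182 191 188 179 181 196 199 228 314 337 352]
 [288 270 272 182 189 186 180 181 183 179 195 195 224 275 294 291]
 [300 279 269 181 179 180 183 177 181 187 199 201 222 279 293 282]
 [284 271 249 180 182 183 186 192 183 175 200 198 219 275 290 283]]
[  1.79  -0.97 112.  ]
[  0.59  -0.98 116.  ]
[ -0.61  -0.99 120.  ]
[  0.97  -0.48 -34.  ]
```

```bash
cat > plan.py <<'E'
from h import *
p=np.array([617.8,-216.5,1.395])
def curve(s):  # axis path & normal (template frame) at arclength s from edge0
    L1=63*d2(130); L2=47*d2(55)
    if s<=L1: a=d2(165)-s/63; n=np.array([np.cos(a),np.sin(a)]); c=np.array([-40,15])+63*n
    elif s<=L1+L2: a=d2(215)+(s-L1)/47; e=np.array([np.cos(a),np.sin(a)]); c=np.array([50.1,78.1])+47*e; n=-e
    else: c=np.array([50.1+s-L1-L2,31.1]); n=np.array([0,1.])
    r=np.array([[np.cos(p[2]),-np.sin(p[2])],[np.sin(p[2]),np.cos(p[2])]])
    return r@c+p[:2], r@n
def rows(s0,ds,press=0,press0=None):
    """xy shifts in cm of 8 rows from s0, press mm into the edge at the end"""
    press0=press if press0 is None else press0
    c0,n0=curve(s0); b=c0-press0*n0
    for k in range(1,9):
        s=s0+ds*k; c,n=curve(s); pr=press0+(press-press0)*k/8
        print(np.round((c-pr*n-b)/10,2).tolist(),end=', ')
    print(); print('normal start',n0.round(2),'end',n.round(2))
E
python3 - <<'E'
from plan import *
for s in [0,27,108,216]: print(s,*curve(s))
E
```

```text
0 [ 569.33843029 -310.32382651] [-0.42376295 -0.90577313]
27 [ 548.03883299 -294.06845561] [-0.7618518  -0.64775137]
108 [ 543.37584422 -218.67745003] [-0.8358675   0.54893126]
216 [ 600.82805239 -134.22287523] [-0.98458758  0.17489225]
```

Call:
{"name": "drive_tool", "arguments": {
  "fingers": [255,255,255,255,255,255,255,255],
  "xyz": [
    [-1.2,-0.8,-1],
    [-2.34,-1.51,-3],
    [-2.34,-1.51,-5.5],
    [-2.34,-1.51,-8],
    [-2.34,-1.51,-10],
    [-2.34,-1.51,-11.3],
    [-2.34,-1.51,-11.8],
    [-2.34,-1.51,-11.8]
  ],
  "rotation": [
    [0,0,0],
    [0,0,0],
    [0,0,0],
    [0,0,0],
    [0,0,0],
    [0,0,0],
    [0,0,0],
    [0,0,0]
  ],
  "squeeze": 110
}}

```text
t: 22.22
position: [567.4, -315.4, 138.9]
orientation: [-0.002, 0.746, 0.666, 0.001]
wrist_force: [-0.1, 0.2, -0.4]
width: 0.151
```

```bash
python3 - <<'E'
from h import *
np.set_printoptions(precision=2,suppress=True)
for k in range(4):
    o=bot.get_obs(); print(o['position'],o['wrist_force'],o['wrist_torque'],o['width']); r=bot.capture('wrist')
r=wristcam(r,o); s=bot.capture('scene'); t=bot.capture('top')
np.savez('w12.npz',**r)
a=cv2.resize(r['color'][90:250,240:400],(400,400),interpolation=cv2.INTER_CUBIC)
u,v=map(int,proj(s,[568,-314,40])[0]); c=cv2.resize(s['color'][v-40:v+40,u-40:u+40],(400,400),interpolation=cv2.INTER_CUBIC)
cv2.imwrite('pics/m12.png',np.hstack([a,c])[:,:,::-1])
E
```

```text
[ 567.42 -315.42  138.9 ] [-0.12  0.18 -0.39] [-0.04  0.    0.02] 0.15137217457416144
[ 568.22 -315.89  140.22] [-0.4  -0.21 -0.59] [-0.01 -0.05  0.01] 0.14986360725761055
[ 568.77 -316.17  141.07] [-0.22  0.36 -0.1 ] [ 0.03 -0.01 -0.01] 0.14678377157176054
[ 568.96 -316.37  141.47] [ 0.81 -0.93 -0.03] [-0.   -0.07 -0.01] 0.1509035751346626
```

View pics/m12.png

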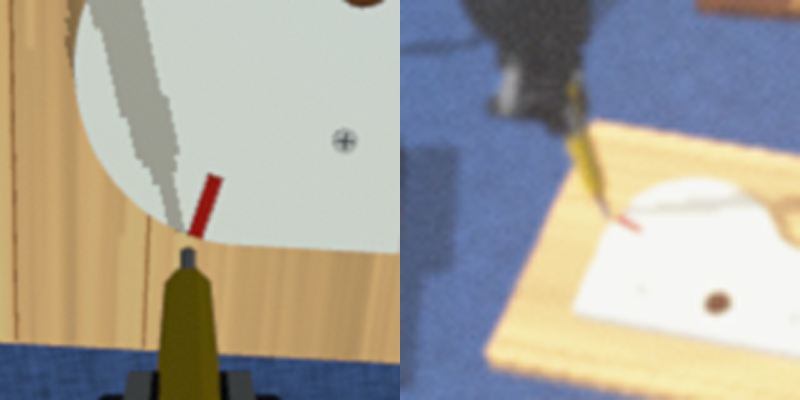

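The nose hangs just outside the edge at the red mark: nose at crop (188,250), bar end at (196,238). I'm moving in towards the edge.

Call:
{"name": "drive_tool", "arguments": {
  "fingers": [255,255,255,255,255,255,255,255],
  "xyz": [
    [0.1,0.1,0],
    [0.2,0.2,0],
    [0.3,0.3,0],
    [0.35,0.39,0],
    [0.35,0.39,0],
    [0.35,0.39,0],
    [0.35,0.39,0],
    [0.35,0.39,0]
  ],
  "rotation": [
    [0,0,0],
    [0,0,0],
    [0,0,0],
    [0,0,0],
    [0,0,0],
    [0,0,0],
    [0,0,0],
    [0,0,0]
  ]
}}

```text
t: 23.18
position: [571.2, -312.3, 139.8]
orientation: [-0.001, 0.746, 0.665, 0.002]
wrist_force: [-0.5, 0.3, 0.2]
width: 0.152
```

Call:
{"name": "drive_tool", "arguments": {
  "fingers": [255,255,255,255,255,255,255,255],
  "xyz": [
    [0.02,0.05,0],
    [0.04,0.09,0],
    [0.04,0.09,0],
    [0.04,0.09,0],
    [0.04,0.09,0],
    [0.04,0.09,0],
    [0.04,0.09,0],
    [0.04,0.09,0]
  ],
  "rotation": [
    [0,0,0],
    [0,0,0],
    [0,0,0],
    [0,0,0],
    [0,0,0],
    [0,0,0],
    [0,0,0],
    [0,0,0]
  ]
}}

```text
t: 23.85
position: [571.6, -311.4, 139.8]
orientation: [-0.001, 0.746, 0.665, 0.002]
wrist_force: [-0.3, -0.7, -0.0]
width: 0.152
```

Call:
{"name": "drive_tool", "arguments": {
  "fingers": [255,255,255,255,255,255,255,255],
  "xyz": [
    [0.02,0.05,0],
    [0.04,0.09,0],
    [0.06,0.14,0],
    [0.06,0.14,0],
    [0.06,0.14,0],
    [0.06,0.14,0],
    [0.06,0.14,0],
    [0.06,0.14,0]
  ],
  "rotation": [
    [0,0,0],
    [0,0,0],
    [0,0,0],
    [0,0,0],
    [0,0,0],
    [0,0,0],
    [0,0,0],
    [0,0,0]
  ]
}}

```text
t: 24.52
position: [572.0, -310.4, 139.8]
orientation: [-0.001, 0.747, 0.665, 0.001]
wrist_force: [-1.5, -2.0, -1.0]
width: 0.15
```

Light contact with the template (about 2.5 N outward). Now I lower onto the board.

Call:
{"name": "drive_tool", "arguments": {
  "fingers": [255,255,255,255,255,255,255,255],
  "xyz": [
    [0,0,-0.1],
    [0,0,-0.2],
    [0,0,-0.3],
    [0,0,-0.4],
    [0,0,-0.45],
    [0,0,-0.5],
    [0,0,-0.5],
    [0,0,-0.5]
  ],
  "rotation": [
    [0,0,0],
    [0,0,0],
    [0,0,0],
    [0,0,0],
    [0,0,0],
    [0,0,0],
    [0,0,0],
    [0,0,0]
  ]
}}

```text
t: 25.18
position: [572.7, -310.5, 135.8]
orientation: [-0.0, 0.747, 0.665, 0.002]
wrist_force: [-2.2, -2.3, 4.7]
width: 0.147
```

```bash
sed -i 's/^p=.*/p=np.array([618.3,-215.5,1.395])/' plan.py; python3 -c "
from plan import *
rows(-1.5,2.5,.4)"
```

```text
[-0.23, 0.1], [-0.45, 0.22], [-0.66, 0.34], [-0.87, 0.47], [-1.08, 0.61], [-1.28, 0.76], [-1.48, 0.91], [-1.66, 1.07], 
normal start [-0.4  -0.92] end [-0.67 -0.74]
```

Call:
{"name": "drive_tool", "arguments": {
  "fingers": [255,255,255,255,255,255,255,255],
  "xyz": [
    [-0.23,0.1,0],
    [-0.45,0.22,0],
    [-0.66,0.34,0],
    [-0.87,0.47,0],
    [-1.08,0.61,0],
    [-1.28,0.76,0],
    [-1.48,0.91,0],
    [-1.66,1.07,0]
  ],
  "rotation": [
    [0,0,0],
    [0,0,0],
    [0,0,0],
    [0,0,0],
    [0,0,0],
    [0,0,0],
    [0,0,0],
    [0,0,0]
  ]
}}

```text
t: 25.85
position: [557.3, -300.6, 135.9]
orientation: [0.002, 0.747, 0.665, 0.003]
wrist_force: [2.3, -4.4, 3.2]
width: 0.145
```

```bash
cat >> plan.py <<'E'
def step(s0,press0,press,ds=2.5):
    o=bot.get_obs(); f=np.array(o['wrist_force']); c,n=curve(s0); t=np.array([n[1],-n[0]])
    print('pos',o['position'].round(1),'F',f.round(1),'Fn',round(f[:2]@n,1),'Ft',round(f[:2]@t,1),'z',round(f[2],1))
    rows(s0,ds,press,press0)
E
python3 -c "
from plan import *
step(18.5,.4,.4)"
```

```text
pos [ 557.3 -300.6  135.9] F [ 2.3 -4.4  3.2] Fn 1.7 Ft -4.6 z 3.2
[-0.18, 0.17], [-0.36, 0.35], [-0.52, 0.53], [-0.68, 0.72], [-0.84, 0.92], [-0.98, 1.12], [-1.12, 1.32], [-1.25, 1.54], 
normal start [-0.67 -0.74] end [-0.87 -0.5 ]
```

```bash
python3 -c "
from plan import *
step(18.5,.4,.8)"
```

```text
pos [ 557.3 -300.6  135.9] F [ 2.3 -4.4  3.2] Fn 1.7 Ft -4.6 z 3.2
[-0.18, 0.17], [-0.35, 0.35], [-0.51, 0.54], [-0.67, 0.73], [-0.82, 0.93], [-0.96, 1.13], [-1.09, 1.34], [-1.21, 1.56], 
normal start [-0.67 -0.74] end [-0.87 -0.5 ]
```

Call:
{"name": "drive_tool", "arguments": {
  "fingers": [255,255,255,255,255,255,255,255],
  "xyz": [
    [-0.18,0.18,0],
    [-0.35,0.36,0],
    [-0.51,0.54,0],
    [-0.67,0.73,0],
    [-0.82,0.93,0],
    [-0.96,1.13,0],
    [-1.09,1.34,0],
    [-1.21,1.55,0]
  ],
  "rotation": [
    [0,0,0],
    [0,0,0],
    [0,0,0],
    [0,0,0],
    [0,0,0],
    [0,0,0],
    [0,0,0],
    [0,0,0]
  ]
}}

```text
t: 26.52
position: [544.5, -285.5, 135.8]
orientation: [0.001, 0.747, 0.665, 0.002]
wrist_force: [0.4, -4.9, 3.0]
width: 0.148
```

```bash
python3 -c "
from plan import *
step(38.5,.8,.8)"
```

```text
pos [ 544.5 -285.5  135.8] F [ 0.4 -4.9  3. ] Fn 2.1 Ft -4.4 z 3.0
[-0.12, 0.22], [-0.23, 0.44], [-0.33, 0.66], [-0.42, 0.89], [-0.51, 1.12], [-0.58, 1.36], [-0.64, 1.6], [-0.7, 1.84], 
normal start [-0.87 -0.5 ] end [-0.98 -0.2 ]
```

Call:
{"name": "drive_tool", "arguments": {
  "fingers": [255,255,255,255,255,255,255,255],
  "xyz": [
    [-0.12,0.22,0],
    [-0.22,0.44,0],
    [-0.32,0.66,-0.01],
    [-0.41,0.89,-0.01],
    [-0.49,1.12,-0.02],
    [-0.56,1.36,-0.02],
    [-0.62,1.6,-0.02],
    [-0.68,1.84,-0.02]
  ],
  "rotation": [
    [0,0,0],
    [0,0,0],
    [0,0,0],
    [0,0,0],
    [0,0,0],
    [0,0,0],
    [0,0,0],
    [0,0,0]
  ]
}}

```text
t: 27.18
position: [537.2, -267.7, 135.7]
orientation: [0.001, 0.747, 0.665, 0.001]
wrist_force: [-0.3, -6.3, 4.9]
width: 0.148
```

```bash
python3 -c "
from plan import *
step(58.5,1,1)
step(58.5,1,1.3)"
```

```text
pos [ 537.2 -267.7  135.7] F [-0.3 -6.3  4.9] Fn 1.5 Ft -6.1 z 4.9
[-0.05, 0.24], [-0.08, 0.49], [-0.11, 0.73], [-0.12, 0.98], [-0.13, 1.22], [-0.13, 1.47], [-0.11, 1.71], [-0.09, 1.96], 
normal start [-0.98 -0.2 ] end [-0.99  0.11]
pos [ 537.2 -267.7  135.7] F [-0.3 -6.3  4.9] Fn 1.5 Ft -6.1 z 4.9
[-0.04, 0.24], [-0.07, 0.49], [-0.1, 0.73], [-0.11, 0.98], [-0.11, 1.22], [-0.1, 1.47], [-0.09, 1.71], [-0.06, 1.95], 
normal start [-0.98 -0.2 ] end [-0.99  0.11]
```

Call:
{"name": "drive_tool", "arguments": {
  "fingers": [255,255,255,255,255,255,255,255],
  "xyz": [
    [-0.03,0.24,0],
    [-0.05,0.49,0.01],
    [-0.07,0.73,0.01],
    [-0.08,0.98,0.01],
    [-0.07,1.22,0.01],
    [-0.06,1.47,0.01],
    [-0.04,1.71,0.01],
    [-0.01,1.95,0.01]
  ],
  "rotation": [
    [0,0,0],
    [0,0,0],
    [0,0,0],
    [0,0,0],
    [0,0,0],
    [0,0,0],
    [0,0,0],
    [0,0,0]
  ]
}}

```text
t: 27.85
position: [535.8, -248.8, 135.6]
orientation: [0.0, 0.747, 0.665, -0.0]
wrist_force: [-2.4, -6.4, 5.8]
width: 0.15
```

```bash
python3 -c "
from plan import *
step(78.5,1.8,1.8)
step(78.5,1.8,1.5)"
```

```text
pos [ 535.8 -248.8  135.6] F [-2.4 -6.4  5.8] Fn 1.7 Ft -6.7 z 5.8
[0.03, 0.24], [0.07, 0.48], [0.12, 0.72], [0.19, 0.95], [0.26, 1.19], [0.33, 1.41], [0.42, 1.64], [0.52, 1.86], 
normal start [-0.99  0.11] end [-0.91  0.42]
pos [ 535.8 -248.8  135.6] F [-2.4 -6.4  5.8] Fn 1.7 Ft -6.7 z 5.8
[0.03, 0.24], [0.07, 0.48], [0.11, 0.72], [0.17, 0.96], [0.24, 1.19], [0.31, 1.42], [0.4, 1.65], [0.49, 1.88], 
normal start [-0.99  0.11] end [-0.91  0.42]
```

```bash
python3 - <<'E'
from h import *
r=bot.capture('wrist'); c=r['color'].astype(int)
for v in (186,188,190,192,194,196,198): print(v,[tuple(x) for x in c[v,308:330:1]][0:0], c[v,306:332].sum(1).tolist(), 'sat',(c[v,306:332].max(1)-c[v,306:332].min(1)).tolist())
o=bot.get_obs(); print(o['position'],o['wrist_force'])
E
```

```text
186 [] [434, 432, 414, 393, 327, 294, 282, 286, 280, 286, 293, 372, 497, 561, 570, 566, 562, 564, 565, 564, 564, 564, 564, 564, 564, 565] sat [84, 83, 80, 75, 63, 56, 56, 54, 57, 57, 56, 31, 9, 9, 10, 9, 9, 10, 9, 10, 10, 10, 10, 10, 10, 9]
188 [] [433, 433, 436, 430, 393, 309, 285, 285, 287, 286, 298, 399, 543, 570, 567, 564, 567, 565, 565, 564, 564, 564, 566, 567, 563, 562] sat [83, 84, 83, 83, 75, 60, 55, 56, 56, 57, 52, 25, 9, 9, 10, 9, 10, 9, 9, 10, 10, 10, 10, 10, 10, 11]
190 [] [436, 438, 433, 427, 388, 309, 282, 286, 293, 289, 299, 404, 550, 574, 568, 566, 565, 565, 563, 565, 564, 566, 564, 564, 562, 564] sat [83, 84, 83, 83, 75, 60, 56, 55, 56, 59, 52, 22, 10, 9, 9, 9, 9, 10, 9, 9, 10, 9, 10, 10, 9, 10]
192 [] [435, 437, 432, 431, 412, 367, 280, 212, 194, 203, 252, 401, 547, 574, 568, 564, 564, 564, 564, 567, 562, 566, 565, 562, 566, 566] sat [84, 85, 84, 83, 81, 70, 51, 33, 26, 31, 34, 19, 10, 11, 9, 10, 10, 10, 10, 10, 9, 10, 9, 9, 9, 11]
194 [] [435, 441, 435, 427, 404, 326, 205, 156, 160, 163, 203, 370, 548, 575, 566, 567, 563, 566, 564, 563, 566, 564, 566, 566, 564, 562] sat [84, 84, 84, 83, 78, 58, 19, 5, 5, 4, 3, 7, 9, 10, 9, 10, 9, 10, 10, 9, 10, 10, 9, 9, 10, 9]
196 [] [437, 436, 438, 426, 404, 325, 198, 156, 162, 166, 198, 363, 544, 577, 567, 563, 564, 565, 567, 565, 567, 565, 565, 563, 568, 566] sat [83, 84, 84, 83, 76, 53, 15, 5, 4, 2, 2, 6, 9, 9, 10, 9, 10, 9, 10, 9, 10, 9, 9, 9, 9, 11]
198 [] [436, 437, 434, 430, 402, 329, 206, 156, 164, 165, 190, 317, 494, 573, 573, 567, 565, 566, 565, 563, 565, 564, 563, 569, 564, 563] sat [83, 83, 84, 83, 77, 54, 12, 7, 5, 3, 2, 5, 8, 9, 8, 8, 9, 10, 9, 9, 9, 8, 9, 9, 10, 10]
[ 535.90207119 -247.96273539  135.63339379] [-2.29757807 -5.22391985  6.03398723]
```

The profile shows the nose flush against the white edge with no wood gap, so contact is confirmed. It trails about 2 mm, so I ease the downward press a little and go on.

Call:
{"name": "drive_tool", "arguments": {
  "fingers": [255,255,255,255,255,255,255,255],
  "xyz": [
    [0.03,0.24,0.01],
    [0.07,0.48,0.02],
    [0.12,0.72,0.03],
    [0.18,0.95,0.03],
    [0.25,1.19,0.03],
    [0.32,1.42,0.03],
    [0.41,1.65,0.03],
    [0.51,1.87,0.03]
  ],
  "rotation": [
    [0,0,0],
    [0,0,0],
    [0,0,0],
    [0,0,0],
    [0,0,0],
    [0,0,0],
    [0,0,0],
    [0,0,0]
  ]
}}

```text
t: 28.57
position: [540.1, -229.6, 135.6]
orientation: [-0.001, 0.747, 0.665, -0.001]
wrist_force: [-3.4, -6.3, 7.2]
width: 0.15
```

```bash
python3 -c "
from plan import *
step(98.5,1.7,1.7)"
```

```text
pos [ 540.1 -229.6  135.6] F [-3.4 -6.3  7.2] Fn 0.4 Ft -7.2 z 7.2
[0.11, 0.22], [0.22, 0.43], [0.34, 0.64], [0.47, 0.85], [0.61, 1.05], [0.76, 1.24], [0.91, 1.43], [1.08, 1.61], 
normal start [-0.91  0.42] end [-0.73  0.68]
```

Call:
{"name": "drive_tool", "arguments": {
  "fingers": [255,255,255,255,255,255,255,255],
  "xyz": [
    [0.14,0.2,0.02],
    [0.27,0.4,0.04],
    [0.4,0.6,0.05],
    [0.53,0.8,0.06],
    [0.67,0.99,0.06],
    [0.82,1.18,0.06],
    [0.97,1.37,0.06],
    [1.14,1.55,0.06]
  ],
  "rotation": [
    [0,0,0],
    [0,0,0],
    [0,0,0],
    [0,0,0],
    [0,0,0],
    [0,0,0],
    [0,0,0],
    [0,0,0]
  ]
}}

```text
t: 29.23
position: [550.0, -213.3, 135.6]
orientation: [-0.002, 0.747, 0.665, -0.002]
wrist_force: [-5.7, -5.3, 7.0]
width: 0.154
```

```bash
python3 -c "
from plan import *
step(118.5,2.6,2.6)
c=bot.capture('wrist')['color'].astype(int)
for v in (184,187,190,193,196): print(v,c[v,306:332].sum(1).tolist(),(c[v,306:332].max(1)-c[v,306:332].min(1)).tolist())"
```

```text
pos [ 550.  -213.3  135.6] F [-5.7 -5.3  7. ] Fn 0.6 Ft -7.7 z 7.0
[0.17, 0.17], [0.34, 0.34], [0.52, 0.5], [0.7, 0.65], [0.9, 0.79], [1.09, 0.93], [1.3, 1.06], [1.5, 1.18], 
normal start [-0.73  0.68] end [-0.48  0.87]
184 [391, 385, 362, 308, 309, 325, 321, 313, 315, 323, 332, 331, 332, 328, 317, 308, 307, 302, 293, 266, 226, 207, 250, 357, 466, 539] [76, 73, 70, 61, 60, 63, 62, 62, 62, 63, 64, 64, 63, 63, 61, 60, 59, 59, 56, 41, 19, 6, 5, 7, 8, 9]
187 [397, 399, 392, 363, 327, 322, 316, 318, 318, 323, 327, 330, 332, 325, 317, 307, 277, 226, 217, 284, 415, 526, 567, 569, 565, 566] [77, 77, 76, 72, 63, 61, 62, 61, 62, 63, 64, 65, 65, 64, 61, 59, 47, 23, 5, 4, 8, 9, 10, 10, 9, 10]
190 [395, 367, 309, 299, 316, 325, 319, 314, 316, 326, 333, 333, 332, 307, 262, 217, 271, 398, 518, 569, 571, 568, 563, 563, 564, 564] [77, 72, 60, 59, 62, 64, 64, 61, 62, 65, 65, 66, 65, 57, 36, 13, 5, 7, 9, 9, 9, 9, 9, 10, 10, 10]
193 [362, 303, 290, 303, 284, 227, 175, 158, 162, 189, 239, 290, 257, 227, 323, 468, 548, 573, 567, 565, 564, 564, 563, 565, 564, 564] [70, 58, 57, 60, 53, 29, 5, 4, 2, 9, 33, 51, 33, 7, 6, 9, 9, 10, 10, 10, 10, 10, 9, 9, 10, 10]
196 [284, 289, 292, 298, 259, 182, 161, 167, 172, 180, 177, 229, 368, 518, 570, 570, 569, 564, 564, 565, 563, 565, 562, 565, 566, 563] [54, 55, 57, 57, 42, 8, 5, 3, 4, 5, 3, 5, 8, 9, 10, 10, 10, 10, 10, 9, 9, 9, 9, 9, 9, 9]
```

Call:
{"name": "drive_tool", "arguments": {
  "fingers": [255,255,255,255,255,255,255,255],
  "xyz": [
    [0.19,0.15,0.03],
    [0.37,0.31,0.05],
    [0.56,0.45,0.07],
    [0.74,0.59,0.08],
    [0.94,0.73,0.08],
    [1.13,0.86,0.08],
    [1.34,0.98,0.08],
    [1.55,1.1,0.08]
  ],
  "rotation": [
    [0,0,0],
    [0,0,0],
    [0,0,0],
    [0,0,0],
    [0,0,0],
    [0,0,0],
    [0,0,0],
    [0,0,0]
  ]
}}

```text
t: 29.95
position: [568.4, -199.2, 136.0]
orientation: [-0.002, 0.746, 0.666, 0.002]
wrist_force: [-2.3, -0.2, 0.6]
width: 0.149
```

```bash
python3 -c "
from plan import *
step(138.5,3.5,3.5)
r=wristcam(bot.capture('wrist'),bot.get_obs()); c=r['color'].astype(int)
for v in (184,187,190,193,196): print(v,c[v,306:332].sum(1).tolist(),(c[v,306:332].max(1)-c[v,306:332].min(1)).tolist())
print(fit_template(r,[618,-216,1.395],proj(r,[[645,-200,30]])[0])[:2])
for k in ('scene','top'):
  s=bot.capture(k)
  print(k,fit_template(s,[618,-216,1.395],proj(s,[[645,-200,30]])[0])[:2])"
```

```text
pos [ 568.4 -199.2  136. ] F [-2.3 -0.2  0.6] Fn 0.9 Ft -2.1 z 0.6
[0.21, 0.11], [0.43, 0.22], [0.67, 0.34], [0.9, 0.47], [1.12, 0.62], [1.34, 0.78], [1.55, 0.95], [1.75, 1.13], 
normal start [-0.48  0.87] end [-0.69  0.72]
184 [410, 372, 319, 313, 328, 339, 345, 349, 348, 347, 347, 353, 350, 349, 320, 256, 262, 320, 326, 323, 317, 317, 300, 271, 224, 222] [78, 71, 63, 60, 64, 64, 67, 66, 67, 67, 67, 68, 68, 66, 64, 61, 61, 63, 63, 62, 63, 61, 54, 37, 15, 5]
187 [304, 304, 310, 315, 333, 342, 346, 351, 355, 353, 352, 348, 351, 344, 312, 250, 286, 327, 319, 293, 256, 222, 223, 307, 439, 542] [57, 60, 59, 62, 64, 66, 68, 67, 68, 69, 68, 69, 67, 66, 64, 61, 62, 64, 59, 46, 31, 14, 6, 5, 8, 9]
190 [307, 306, 314, 320, 313, 261, 187, 171, 169, 182, 212, 286, 343, 347, 299, 228, 225, 222, 214, 247, 331, 441, 542, 582, 582, 576] [60, 60, 61, 62, 61, 45, 16, 2, 1, 5, 24, 51, 68, 68, 60, 41, 27, 14, 6, 5, 7, 7, 9, 10, 10, 10]
193 [307, 308, 312, 326, 307, 221, 174, 170, 173, 184, 195, 212, 225, 211, 215, 266, 340, 444, 543, 582, 581, 577, 576, 577, 576, 576] [59, 60, 62, 63, 55, 22, 2, 4, 5, 4, 3, 8, 12, 7, 4, 5, 7, 9, 10, 10, 10, 11, 10, 10, 10, 10]
196 [306, 308, 315, 323, 303, 229, 171, 172, 178, 183, 190, 266, 418, 528, 562, 580, 583, 582, 579, 575, 574, 576, 576, 573, 575, 576] [60, 61, 62, 63, 55, 24, 4, 3, 1, 2, 3, 7, 9, 10, 9, 9, 10, 10, 10, 11, 10, 10, 10, 10, 10, 10]
(array([ 641.09702019, -184.04853447,    1.75557203]), np.float32(5.0349283))
scene (array([ 617.98737851, -216.41747389,    1.39313702]), np.float32(0.3388828))
top (array([ 618.26567719, -210.64782371,    1.38228008]), np.float32(1.4990168))
```

Board force dropped to 0.6 N after easing, so the line may be faint over the last stretch. I'll press down again, go back 15 mm and redraw it.

```bash
python3 -c "
from plan import *
rows(138.5,-2.5,3.0,3.5)
rows(123.5,3,3.7,3.1)"
```

```text
[-0.21, -0.11], [-0.41, -0.23], [-0.61, -0.36], [-0.8, -0.5], [-0.99, -0.65], [-1.17, -0.8], [-1.35, -0.96], [-1.52, -1.13], 
normal start [-0.48  0.87] end [-0.73  0.68]
[0.22, 0.18], [0.45, 0.35], [0.68, 0.51], [0.92, 0.66], [1.17, 0.8], [1.43, 0.92], [1.7, 1.05], [1.99, 1.2], 
normal start [-0.68  0.74] end [-0.51  0.86]
```

Call:
{"name": "drive_tool", "arguments": {
  "fingers": [255,255,255,255,255,255,255,255],
  "xyz": [
    [0,0,-0.05],
    [0,0,-0.08],
    [-0.21,-0.11,-0.08],
    [-0.41,-0.23,-0.08],
    [-0.61,-0.36,-0.08],
    [-0.8,-0.5,-0.08],
    [-0.99,-0.65,-0.08],
    [-1.17,-0.8,-0.08]
  ],
  "rotation": [
    [0,0,0],
    [0,0,0],
    [0,0,0],
    [0,0,0],
    [0,0,0],
    [0,0,0],
    [0,0,0],
    [0,0,0]
  ]
}}

```text
t: 30.77
position: [557.3, -208.1, 135.9]
orientation: [-0.001, 0.746, 0.666, 0.002]
wrist_force: [1.2, 4.7, 2.8]
width: 0.149
```

```bash
python3 -c "
from plan import *
step(123.5,3.2,3.2)
c=bot.capture('wrist')['color'].astype(int)
for v in (184,187,190,193,196): print(v,c[v,306:332].sum(1).tolist(),(c[v,306:332].max(1)-c[v,306:332].min(1)).tolist())"
```

```text
pos [ 557.3 -208.1  135.9] F [1.2 4.7 2.8] Fn 2.6 Ft 4.0 z 2.8
[0.18, 0.16], [0.36, 0.31], [0.55, 0.45], [0.75, 0.58], [0.95, 0.71], [1.15, 0.83], [1.36, 0.94], [1.58, 1.05], 
normal start [-0.68  0.74] end [-0.43  0.9 ]
184 [431, 404, 346, 331, 335, 333, 320, 314, 309, 307, 304, 305, 309, 315, 332, 337, 347, 345, 328, 287, 248, 218, 211, 252, 328, 431] [83, 76, 66, 66, 65, 64, 63, 61, 60, 60, 59, 60, 60, 62, 63, 66, 67, 66, 59, 42, 24, 12, 5, 4, 5, 7]
187 [351, 328, 326, 336, 338, 332, 299, 245, 194, 189, 211, 256, 296, 324, 314, 279, 240, 212, 218, 302, 426, 515, 550, 573, 579, 571] [67, 63, 64, 66, 65, 63, 55, 35, 18, 13, 21, 42, 58, 64, 57, 39, 20, 7, 5, 4, 7, 9, 9, 10, 10, 10]
190 [318, 330, 329, 340, 336, 306, 223, 171, 168, 182, 186, 192, 202, 216, 222, 306, 431, 521, 562, 576, 576, 573, 570, 574, 570, 572] [62, 64, 65, 66, 66, 56, 21, 2, 3, 3, 3, 2, 9, 12, 7, 5, 7, 9, 9, 10, 10, 10, 10, 10, 10, 10]
193 [323, 328, 331, 335, 339, 302, 208, 169, 173, 180, 185, 200, 293, 441, 545, 576, 575, 576, 570, 573, 572, 567, 570, 568, 566, 570] [63, 63, 64, 66, 66, 54, 14, 6, 5, 4, 3, 3, 6, 7, 9, 10, 10, 10, 10, 10, 9, 10, 10, 9, 9, 10]
196 [325, 334, 335, 315, 259, 200, 160, 153, 155, 154, 156, 158, 228, 369, 495, 559, 579, 580, 573, 573, 570, 568, 573, 572, 571, 570] [64, 64, 65, 63, 63, 59, 55, 55, 58, 59, 56, 52, 35, 20, 15, 10, 10, 9, 10, 10, 10, 9, 10, 10, 9, 10]
```

Call:
{"name": "drive_tool", "arguments": {
  "fingers": [255,255,255,255,255,255,255,255],
  "xyz": [
    [0.18,0.15,-0.01],
    [0.36,0.3,-0.02],
    [0.56,0.44,-0.02],
    [0.76,0.56,-0.02],
    [0.96,0.68,-0.02],
    [1.17,0.79,-0.02],
    [1.38,0.9,-0.02],
    [1.6,1.01,-0.02]
  ],
  "rotation": [
    [0,0,0],
    [0,0,0],
    [0,0,0],
    [0,0,0],
    [0,0,0],
    [0,0,0],
    [0,0,0],
    [0,0,0]
  ]
}}

```text
t: 31.48
position: [564.2, -203.6, 135.2]
orientation: [-0.005, 0.747, 0.664, -0.008]
wrist_force: [-14.7, -1.0, 16.6]
width: 0.152
```

```bash
python3 -c "
from plan import *
step(143.5,3.7,3.7)
step(143.5,3.7,3.0)
c=bot.capture('wrist')['color'].astype(int)
for v in (187,190,193,196): print(v,c[v,306:332].sum(1).tolist(),(c[v,306:332].max(1)-c[v,306:332].min(1)).tolist())"
```

```text
pos [ 564.2 -203.6  135.2] F [-14.7  -1.   16.6] Fn 5.4 Ft -13.7 z 16.6
[0.24, 0.12], [0.47, 0.26], [0.7, 0.41], [0.92, 0.57], [1.12, 0.74], [1.32, 0.92], [1.51, 1.11], [1.69, 1.31], 
normal start [-0.43  0.9 ] end [-0.77  0.64]
pos [ 564.2 -203.6  135.2] F [-14.7  -1.   16.6] Fn 5.4 Ft -13.7 z 16.6
[0.24, 0.13], [0.46, 0.27], [0.68, 0.43], [0.89, 0.59], [1.1, 0.77], [1.29, 0.96], [1.47, 1.15], [1.64, 1.36], 
normal start [-0.43  0.9 ] end [-0.77  0.64]
187 [333, 331, 319, 309, 307, 302, 299, 301, 305, 321, 328, 337, 342, 344, 342, 339, 324, 282, 231, 206, 213, 263, 336, 435, 536, 573] [64, 63, 63, 60, 59, 59, 59, 60, 61, 62, 64, 64, 65, 67, 67, 65, 58, 41, 18, 8, 5, 5, 7, 7, 9, 10]
190 [336, 332, 320, 301, 296, 293, 302, 305, 313, 324, 333, 334, 320, 282, 225, 198, 217, 311, 426, 516, 551, 570, 576, 570, 570, 568] [64, 65, 63, 59, 57, 57, 57, 59, 61, 62, 65, 64, 57, 39, 18, 6, 6, 7, 7, 8, 9, 10, 10, 10, 10, 9]
193 [325, 271, 196, 163, 163, 172, 187, 225, 279, 265, 226, 207, 246, 335, 442, 536, 574, 574, 573, 571, 570, 568, 568, 570, 570, 569] [62, 46, 16, 2, 5, 5, 4, 26, 49, 38, 16, 6, 4, 8, 8, 9, 11, 9, 10, 10, 10, 10, 11, 10, 10, 9]
196 [321, 273, 191, 164, 168, 174, 179, 181, 210, 307, 438, 540, 575, 576, 573, 572, 567, 568, 569, 571, 567, 567, 567, 570, 570, 570] [62, 42, 9, 4, 4, 3, 3, 3, 5, 6, 7, 10, 9, 10, 10, 9, 10, 9, 10, 10, 10, 10, 10, 10, 10, 10]
```

The nose stuck: drag is 14 N, board force 17 N, and the hand lags by 9 mm. I'm easing the downward press while holding position.

Call:
{"name": "drive_tool", "arguments": {
  "fingers": [255,255,255,255,255,255,255,255],
  "xyz": [
    [-0.1,0,0.03],
    [-0.2,0,0.05],
    [-0.2,0,0.05],
    [-0.2,0,0.05],
    [-0.2,0,0.05],
    [-0.2,0,0.05],
    [-0.2,0,0.05],
    [-0.2,0,0.05]
  ],
  "rotation": [
    [0,0,0],
    [0,0,0],
    [0,0,0],
    [0,0,0],
    [0,0,0],
    [0,0,0],
    [0,0,0],
    [0,0,0]
  ]
}}

```text
t: 32.2
position: [563.7, -203.2, 135.3]
orientation: [-0.004, 0.747, 0.664, -0.006]
wrist_force: [-10.3, -0.9, 10.7]
width: 0.149
```

```bash
python3 -c "
from plan import *
o=bot.get_obs(); print(o['wrist_torque'],o['orientation'],o['joints'],o['qvel'])
step(141.5,3.7,3.7)
c=bot.capture('wrist')['color'].astype(int)
for v in (187,190,193,196): print(v,c[v,306:332].sum(1).tolist(),(c[v,306:332].max(1)-c[v,306:332].min(1)).tolist())"
```

```text
[-0.30141171  3.57125436 -0.11050237] [-0.0042615   0.74736448  0.66437218 -0.00614614] [ 0.59327978  0.42825267 -0.41650922  1.74569248  0.20367173  1.02409788
 -0.01617769] [ 0.00068779 -0.0001271   0.00021229 -0.00033137  0.00034254 -0.00040933
 -0.00098983]
pos [ 563.7 -203.2  135.3] F [-10.3  -0.9  10.7] Fn 3.8 Ft -9.6 z 10.7
[0.22, 0.11], [0.46, 0.23], [0.69, 0.37], [0.92, 0.52], [1.13, 0.68], [1.34, 0.86], [1.54, 1.04], [1.73, 1.23], 
normal start [-0.44  0.9 ] end [-0.74  0.67]
187 [332, 331, 322, 311, 307, 308, 307, 305, 305, 317, 324, 332, 340, 345, 346, 344, 338, 321, 285, 232, 207, 213, 261, 338, 440, 536] [65, 64, 61, 60, 61, 59, 59, 59, 59, 61, 62, 65, 66, 67, 68, 68, 65, 59, 41, 17, 6, 5, 6, 6, 8, 9]
190 [334, 333, 320, 301, 275, 232, 227, 261, 298, 323, 334, 336, 324, 286, 250, 222, 213, 262, 333, 432, 514, 554, 573, 576, 573, 572] [64, 64, 63, 59, 52, 38, 35, 46, 57, 63, 66, 65, 58, 43, 27, 14, 5, 5, 8, 9, 8, 11, 10, 10, 10, 10]
193 [334, 333, 291, 198, 159, 169, 173, 181, 199, 236, 249, 225, 220, 277, 381, 471, 541, 574, 576, 573, 570, 572, 569, 570, 569, 567] [64, 65, 54, 17, 5, 4, 3, 4, 9, 27, 29, 16, 5, 5, 7, 9, 10, 9, 10, 10, 10, 10, 11, 10, 11, 10]
196 [337, 332, 294, 203, 168, 168, 174, 178, 186, 250, 362, 474, 545, 573, 577, 571, 571, 567, 569, 568, 569, 567, 571, 569, 570, 569] [66, 65, 51, 14, 5, 5, 3, 2, 4, 5, 6, 9, 9, 10, 9, 11, 9, 10, 9, 11, 9, 10, 9, 11, 10, 9]
```

Call:
{"name": "drive_tool", "arguments": {
  "fingers": [255,255,255,255,255,255,255,255],
  "xyz": [
    [0,0,0.03],
    [0,0,0.05],
    [0,0,0.06],
    [0,0,0.07],
    [0,0,0.07],
    [0,0,0.07],
    [0,0,0.07],
    [0,0,0.07]
  ],
  "rotation": [
    [0,0,0],
    [0,0,0],
    [0,0,0],
    [0,0,0],
    [0,0,0],
    [0,0,0],
    [0,0,0],
    [0,0,0]
  ]
}}

```text
t: 32.92
position: [563.6, -203.2, 135.4]
orientation: [-0.004, 0.747, 0.664, -0.006]
wrist_force: [-9.4, -1.5, 8.5]
width: 0.152
```

Call:
{"name": "drive_tool", "arguments": {
  "fingers": [255,255,255,255,255,255,255,255],
  "xyz": [
    [-0.1,-0.07,0],
    [-0.2,-0.14,0],
    [-0.3,-0.2,0],
    [-0.4,-0.27,0],
    [-0.4,-0.27,0],
    [-0.4,-0.27,0],
    [-0.4,-0.27,0],
    [-0.4,-0.27,0]
  ],
  "rotation": [
    [0,0,0],
    [0,0,0],
    [0,0,0],
    [0,0,0],
    [0,0,0],
    [0,0,0],
    [0,0,0],
    [0,0,0]
  ]
}}

```text
t: 33.58
position: [561.8, -204.5, 135.6]
orientation: [-0.003, 0.747, 0.665, -0.004]
wrist_force: [-6.4, -0.0, 5.4]
width: 0.15
```

```bash
cat >> plan.py <<'E'
def frm(cmd,s1,press1):
    """rows from commanded TCP xy to (s1,press1)"""
    tip=np.array(cmd)+[-1,.4]; ss=np.linspace(-3,222,4501); C=np.array([curve(s)[0] for s in ss]); k=np.argmin(((C-tip)**2).sum(1))
    s0=ss[k]; c,n=curve(s0); pr0=-(tip-c)@n; print('s0',s0.round(1),'press0',pr0.round(2))
    for j in range(1,9):
        s=s0+(s1-s0)*j/8; c,n=curve(s); q=c-(pr0+(press1-pr0)*j/8)*n-tip; print([float(x) for x in np.round(q/10,2)],end=', ')
    print('\nn',n.round(2),'newcmd',(np.round(q,1)+cmd))
E
python3 -c "
from plan import *
frm([563.7,-203.2],150,2)   # measured
frm([567,-201.2],148,2.2)"
```

```text
s0 132.6 press0 3.07
[0.17, 0.13], [0.34, 0.25], [0.51, 0.36], [0.69, 0.47], [0.88, 0.57], [1.08, 0.69], [1.27, 0.81], [1.45, 0.94], 
n [-0.55  0.83] newcmd [ 578.2 -193.8]
s0 136.6 press0 3.16
[0.11, 0.08], [0.22, 0.15], [0.34, 0.23], [0.46, 0.3], [0.58, 0.37], [0.71, 0.45], [0.83, 0.53], [0.96, 0.62], 
n [-0.52  0.86] newcmd [ 576.6 -195. ]
```

Call:
{"name": "drive_tool", "arguments": {
  "fingers": [255,255,255,255,255,255,255,255],
  "xyz": [
    [0.0,0.08,0.02],
    [0.1,0.14,0.02],
    [0.22,0.22,0.01],
    [0.35,0.3,0],
    [0.49,0.37,0],
    [0.63,0.45,-0.01],
    [0.78,0.53,-0.02],
    [0.95,0.62,-0.02]
  ],
  "rotation": [
    [0,0,0],
    [0,0,0],
    [0,0,0],
    [0,0,0],
    [0,0,0],
    [0,0,0],
    [0,0,0],
    [0,0,0]
  ]
}}

```text
t: 34.25
position: [568.1, -200.1, 135.3]
orientation: [-0.005, 0.747, 0.664, -0.007]
wrist_force: [-12.0, -1.5, 11.1]
width: 0.15
```

```bash
python3 -c "
from plan import *
step(148,2.2,2.2); frm([576.5,-195],160,2.2)
c=bot.capture('wrist')['color'].astype(int)
for v in (187,190,193,196): print(v,c[v,302:326].sum(1).tolist(),(c[v,302:326].max(1)-c[v,302:326].min(1)).tolist())"
```

```text
pos [ 568.1 -200.1  135.3] F [-12.   -1.5  11.1] Fn 4.9 Ft -11.0 z 11.1
[0.22, 0.14], [0.43, 0.29], [0.64, 0.46], [0.83, 0.63], [1.02, 0.82], [1.19, 1.01], [1.36, 1.21], [1.51, 1.42], 
normal start [-0.52  0.86] end [-0.82  0.57]
s0 148.0 press0 2.12
[0.13, 0.08], [0.26, 0.17], [0.39, 0.26], [0.52, 0.35], [0.64, 0.45], [0.76, 0.56], [0.88, 0.66], [0.99, 0.77], 
n [-0.72  0.7 ] newcmd [ 586.4 -187.3]
187 [431, 353, 317, 316, 308, 305, 303, 302, 305, 316, 325, 337, 338, 347, 342, 342, 345, 345, 348, 346, 316, 249, 252, 270] [77, 66, 63, 61, 60, 59, 59, 59, 59, 61, 63, 64, 65, 65, 67, 67, 66, 67, 67, 66, 65, 62, 53, 38]
190 [366, 342, 325, 312, 309, 304, 303, 295, 289, 289, 312, 329, 341, 348, 345, 348, 346, 335, 307, 271, 229, 202, 216, 279] [70, 65, 62, 61, 60, 60, 59, 58, 55, 55, 60, 63, 66, 67, 68, 68, 68, 61, 49, 34, 17, 7, 5, 6]
193 [332, 332, 321, 313, 311, 295, 248, 177, 160, 167, 170, 192, 257, 315, 288, 242, 213, 213, 262, 339, 436, 523, 558, 575] [65, 65, 62, 60, 61, 56, 37, 7, 6, 5, 4, 5, 31, 56, 43, 23, 10, 5, 5, 7, 8, 8, 10, 10]
196 [332, 333, 322, 312, 312, 295, 236, 179, 163, 168, 174, 181, 180, 216, 308, 430, 515, 553, 574, 577, 573, 573, 570, 571] [65, 64, 63, 62, 60, 53, 31, 4, 5, 3, 3, 4, 3, 5, 7, 8, 9, 10, 11, 11, 10, 10, 10, 9]
```

Call:
{"name": "drive_tool", "arguments": {
  "fingers": [255,255,255,255,255,255,255,255],
  "xyz": [
    [0,0,0.05],
    [0,0,0.1],
    [0.06,0.05,0.14],
    [0.13,0.1,0.16],
    [0.2,0.15,0.18],
    [0.26,0.19,0.18],
    [0.33,0.24,0.18],
    [0.39,0.28,0.18]
  ],
  "rotation": [
    [0,0,0],
    [0,0,0],
    [0,0,0],
    [0,0,0],
    [0,0,0],
    [0,0,0],
    [0,0,0],
    [0,0,0]
  ]
}}

```text
t: 34.97
position: [580.4, -192.4, 138.1]
orientation: [-0.001, 0.746, 0.666, 0.001]
wrist_force: [-1.8, -0.2, -0.8]
width: 0.151
```

```bash
python3 -c "
from plan import *
step(153,2.2,2.2); frm([580.4,-192.2],166,2.2)
c=bot.capture('wrist')['color'].astype(int)
for v in (190,193,196): print(v,c[v,302:326].sum(1).tolist(),(c[v,302:326].max(1)-c[v,302:326].min(1)).tolist())"
```

```text
pos [ 580.4 -192.4  138.1] F [-1.8 -0.2 -0.8] Fn 0.9 Ft -1.6 z -0.8
[0.2, 0.16], [0.4, 0.34], [0.59, 0.52], [0.76, 0.72], [0.93, 0.92], [1.08, 1.13], [1.22, 1.35], [1.35, 1.58], 
normal start [-0.6  0.8] end [-0.88  0.48]
s0 152.6 press0 1.97
[0.14, 0.1], [0.28, 0.21], [0.41, 0.33], [0.54, 0.45], [0.66, 0.57], [0.78, 0.7], [0.9, 0.83], [1.01, 0.97], 
n [-0.8  0.6] newcmd [ 590.5 -182.5]
190 [351, 355, 355, 357, 358, 354, 327, 271, 253, 266, 210, 168, 171, 193, 223, 278, 292, 249, 230, 308, 452, 563, 590, 590] [68, 68, 68, 69, 70, 69, 66, 63, 58, 43, 15, 3, 5, 1, 17, 40, 43, 23, 6, 6, 8, 9, 10, 10]
193 [356, 358, 353, 357, 356, 353, 321, 260, 258, 241, 190, 169, 177, 185, 189, 202, 283, 420, 549, 591, 592, 588, 587, 585] [67, 68, 69, 68, 68, 66, 66, 64, 55, 29, 2, 4, 3, 3, 4, 3, 6, 9, 10, 10, 11, 10, 10, 10]
196 [353, 356, 355, 357, 358, 351, 322, 256, 257, 241, 189, 175, 178, 187, 202, 330, 507, 588, 598, 594, 590, 589, 585, 588] [68, 69, 68, 70, 68, 67, 64, 62, 55, 30, 6, 4, 4, 4, 4, 5, 8, 10, 9, 10, 9, 10, 10, 10]
```

The nose broke free but slid to about s=152 with the tip roughly 2 mm off the board. Dragging towards +x digs the tip in and locks it, while dragging back is stable. I'll touch down here, draw the gap backwards, then hop forward along the edge and continue.

```bash
python3 -c "
from plan import *
frm([580.4,-192.2],131,2.6)
frm([563.4,-202.9],154,2.2)
frm([581.3,-191.3],162,2.0)"
```

```text
s0 152.6 press0 1.97
[-0.23, -0.17], [-0.46, -0.32], [-0.71, -0.46], [-0.95, -0.59], [-1.17, -0.71], [-1.4, -0.85], [-1.61, -0.99], [-1.82, -1.15], 
n [-0.58  0.81] newcmd [ 562.2 -203.7]
s0 132.5 press0 2.66
[0.21, 0.15], [0.43, 0.28], [0.65, 0.41], [0.89, 0.53], [1.14, 0.66], [1.38, 0.81], [1.61, 0.97], [1.83, 1.14], 
n [-0.62  0.78] newcmd [ 581.7 -191.5]
s0 153.8 press0 1.8
[0.08, 0.06], [0.17, 0.13], [0.25, 0.2], [0.33, 0.27], [0.41, 0.34], [0.49, 0.42], [0.56, 0.49], [0.64, 0.57], 
n [-0.75  0.67] newcmd [ 587.7 -185.6]
```

Call:
{"name": "drive_tool", "arguments": {
  "fingers": [255,255,255,255,255,255,255,255],
  "xyz": [
    [0,0,-0.1],
    [0,0,-0.2],
    [0,0,-0.26],
    [0,0,-0.3],
    [0,0,-0.3],
    [0,0,-0.3],
    [0,0,-0.3],
    [0,0,-0.3]
  ],
  "rotation": [
    [0,0,0],
    [0,0,0],
    [0,0,0],
    [0,0,0],
    [0,0,0],
    [0,0,0],
    [0,0,0],
    [0,0,0]
  ]
}}

```text
t: 35.68
position: [581.0, -192.1, 135.8]
orientation: [-0.001, 0.746, 0.665, 0.002]
wrist_force: [-0.9, 2.0, 5.5]
width: 0.153
```

Call:
{"name": "drive_tool", "arguments": {
  "fingers": [255,255,255,255,255,255,255,255],
  "xyz": [
    [-0.23,-0.17,0],
    [-0.46,-0.32,0],
    [-0.71,-0.46,0],
    [-0.95,-0.59,0],
    [-1.17,-0.71,0],
    [-1.4,-0.85,0],
    [-1.61,-0.99,0],
    [-1.82,-1.15,0]
  ],
  "rotation": [
    [0,0,0],
    [0,0,0],
    [0,0,0],
    [0,0,0],
    [0,0,0],
    [0,0,0],
    [0,0,0],
    [0,0,0]
  ]
}}

```text
t: 36.35
position: [563.0, -203.2, 135.8]
orientation: [-0.001, 0.746, 0.666, 0.003]
wrist_force: [3.3, 4.0, 4.9]
width: 0.153
```

```bash
python3 -c "
from plan import *
step(131,2.6,2.6); frm([562.2,-203.7],154,2.2)
c=bot.capture('wrist')['color'].astype(int)
for v in (187,190,193,196): print(v,c[v,302:326].sum(1).tolist(),(c[v,302:326].max(1)-c[v,302:326].min(1)).tolist())"
```

```text
pos [ 563.  -203.2  135.8] F [3.3 4.  4.9] Fn 1.3 Ft 5.1 z 4.9
[0.2, 0.14], [0.4, 0.26], [0.61, 0.38], [0.82, 0.5], [1.04, 0.6], [1.27, 0.72], [1.5, 0.86], [1.72, 1.0], 
normal start [-0.58  0.81] end [-0.57  0.82]
s0 131.0 press0 2.62
[0.22, 0.16], [0.46, 0.31], [0.69, 0.45], [0.94, 0.58], [1.2, 0.72], [1.46, 0.87], [1.71, 1.04], [1.95, 1.22], 
n [-0.62  0.78] newcmd [ 581.7 -191.5]
187 [381, 372, 372, 362, 335, 318, 313, 309, 309, 306, 295, 249, 209, 196, 213, 259, 301, 346, 355, 354, 333, 300, 260, 222] [72, 68, 71, 70, 63, 62, 60, 60, 58, 60, 57, 43, 28, 18, 23, 37, 55, 68, 70, 67, 61, 45, 31, 14]
190 [340, 331, 337, 333, 329, 317, 312, 305, 307, 299, 258, 188, 165, 179, 180, 193, 206, 235, 228, 210, 218, 262, 340, 440] [64, 64, 66, 66, 63, 61, 60, 61, 60, 57, 39, 6, 5, 3, 3, 3, 8, 20, 16, 6, 5, 5, 5, 8]
193 [326, 333, 339, 335, 325, 316, 314, 307, 308, 299, 254, 190, 170, 176, 186, 189, 214, 309, 437, 518, 556, 579, 582, 576] [63, 65, 65, 65, 63, 62, 61, 60, 59, 56, 37, 6, 5, 4, 3, 3, 3, 5, 8, 9, 9, 10, 10, 10]
196 [330, 338, 337, 335, 328, 319, 315, 303, 271, 209, 167, 160, 158, 155, 153, 158, 199, 323, 465, 553, 582, 582, 575, 574] [65, 65, 66, 65, 63, 61, 60, 60, 59, 57, 54, 50, 52, 58, 59, 55, 40, 24, 17, 10, 9, 10, 9, 9]
```

Call:
{"name": "drive_tool", "arguments": {
  "fingers": [255,255,255,255,255,255,255,255],
  "xyz": [
    [0,0,0.08],
    [0.22,0.16,0.12],
    [0.46,0.31,0.12],
    [0.69,0.45,0.12],
    [0.94,0.58,0.12],
    [1.2,0.72,0.12],
    [1.46,0.87,0.12],
    [1.71,1.04,0.12]
  ],
  "rotation": [
    [0,0,0],
    [0,0,0],
    [0,0,0],
    [0,0,0],
    [0,0,0],
    [0,0,0],
    [0,0,0],
    [0,0,0]
  ]
}}

```text
t: 37.07
position: [569.9, -198.4, 135.2]
orientation: [-0.006, 0.747, 0.664, -0.008]
wrist_force: [-13.7, -2.4, 13.9]
width: 0.153
```

```bash
python3 -c "
from plan import *
step(151,2.2,2.2); frm([579.3,-193.3],164,2.2)"
```

```text
pos [ 569.9 -198.4  135.2] F [-13.7  -2.4  13.9] Fn 5.8 Ft -12.7 z 13.9
[0.21, 0.15], [0.41, 0.32], [0.61, 0.5], [0.79, 0.68], [0.96, 0.88], [1.13, 1.08], [1.28, 1.3], [1.42, 1.52], 
normal start [-0.57  0.82] end [-0.86  0.51]
s0 151.1 press0 2.22
[0.14, 0.1], [0.27, 0.2], [0.4, 0.31], [0.53, 0.42], [0.65, 0.54], [0.77, 0.66], [0.88, 0.79], [0.99, 0.92], 
n [-0.77  0.63] newcmd [ 589.2 -184.1]
```

```bash
python3 -c "
from plan import *
frm([583.3,-190.3],170,1.8)
frm([592.9,-178.7],150,2.2)"
```

```text
s0 155.9 press0 2.3
[0.13, 0.13], [0.26, 0.26], [0.39, 0.4], [0.5, 0.54], [0.62, 0.69], [0.72, 0.84], [0.83, 0.99], [0.92, 1.15], 
n [-0.85  0.53] newcmd [ 592.5 -178.8]
s0 170.3 press0 2.06
[-0.14, -0.22], [-0.3, -0.44], [-0.47, -0.64], [-0.65, -0.84], [-0.83, -1.03], [-1.03, -1.2], [-1.24, -1.37], [-1.46, -1.52], 
n [-0.55  0.83] newcmd [ 578.3 -193.9]
```

Call:
{"name": "drive_tool", "arguments": {
  "fingers": [255,255,255,255,255,255,255,255],
  "xyz": [
    [-0.5,-0.3,0.05],
    [-0.9,-0.55,0.12],
    [-0.9,-0.55,0.2],
    [-0.6,-0.35,0.25],
    [-0.3,-0.15,0.25],
    [0,0,0.25],
    [0.2,0.15,0.25],
    [0.4,0.3,0.25]
  ],
  "rotation": [
    [0,0,0],
    [0,0,0],
    [0,0,0],
    [0,0,0],
    [0,0,0],
    [0,0,0],
    [0,0,0],
    [0,0,0]
  ]
}}

```text
t: 37.73
position: [583.4, -189.8, 138.7]
orientation: [-0.002, 0.746, 0.666, 0.001]
wrist_force: [-3.2, 0.0, -0.8]
width: 0.146
```

Call:
{"name": "drive_tool", "arguments": {
  "fingers": [255,255,255,255,255,255,255,255],
  "xyz": [
    [0.26,0.26,0],
    [0.5,0.54,0],
    [0.72,0.84,0],
    [0.92,1.15,0],
    [0.92,1.15,-0.15],
    [0.92,1.15,-0.3],
    [0.92,1.15,-0.37],
    [0.92,1.15,-0.37]
  ],
  "rotation": [
    [0,0,0],
    [0,0,0],
    [0,0,0],
    [0,0,0],
    [0,0,0],
    [0,0,0],
    [0,0,0],
    [0,0,0]
  ]
}}

```text
t: 38.4
position: [593.0, -178.2, 135.9]
orientation: [-0.001, 0.746, 0.665, 0.002]
wrist_force: [-2.0, 1.8, 4.0]
width: 0.154
```

Call:
{"name": "drive_tool", "arguments": {
  "fingers": [255,255,255,255,255,255,255,255],
  "xyz": [
    [-0.14,-0.22,0],
    [-0.3,-0.44,0],
    [-0.47,-0.64,0],
    [-0.65,-0.84,0],
    [-0.83,-1.03,0],
    [-1.03,-1.2,0],
    [-1.24,-1.37,0],
    [-1.46,-1.52,0]
  ],
  "rotation": [
    [0,0,0],
    [0,0,0],
    [0,0,0],
    [0,0,0],
    [0,0,0],
    [0,0,0],
    [0,0,0],
    [0,0,0]
  ]
}}

```text
t: 39.07
position: [579.0, -194.1, 135.8]
orientation: [-0.0, 0.746, 0.665, 0.003]
wrist_force: [2.1, 4.1, 2.9]
width: 0.152
```

```bash
python3 -c "
from plan import *
step(150,2.2,2.2); frm([577.9,-194],168,2.0)
frm([591.4,-180.8],184,1.8); frm([599.4,-166.8],200,1.8);frm([602.9,-150.8],220,1.8);
c=bot.capture('wrist')['color'].astype(int)
for v in (187,190,193,196): print(v,c[v,302:326].sum(1).tolist(),(c[v,302:326].max(1)-c[v,302:326].min(1)).tolist())"
```

```text
pos [ 579.  -194.1  135.8] F [2.1 4.1 2.9] Fn 2.2 Ft 4.0 z 2.9
[0.21, 0.15], [0.42, 0.31], [0.62, 0.48], [0.8, 0.67], [0.98, 0.86], [1.15, 1.06], [1.31, 1.27], [1.45, 1.49], 
normal start [-0.55  0.83] end [-0.85  0.53]
s0 149.6 press0 2.02
[0.2, 0.14], [0.39, 0.28], [0.57, 0.44], [0.75, 0.6], [0.91, 0.77], [1.07, 0.95], [1.22, 1.14], [1.36, 1.33], 
n [-0.82  0.57] newcmd [ 591.5 -180.7]
s0 167.9 press0 1.95
[0.12, 0.18], [0.22, 0.36], [0.32, 0.54], [0.41, 0.73], [0.49, 0.93], [0.57, 1.12], [0.63, 1.32], [0.69, 1.52], 
n [-0.97  0.26] newcmd [ 598.3 -165.6]
s0 183.2 press0 3.19
[0.04, 0.22], [0.07, 0.44], [0.09, 0.66], [0.11, 0.87], [0.13, 1.08], [0.15, 1.29], [0.17, 1.5], [0.19, 1.71], 
n [-0.98  0.17] newcmd [ 601.3 -149.7]
s0 199.2 press0 3.57
[0.02, 0.26], [0.05, 0.52], [0.07, 0.78], [0.1, 1.04], [0.12, 1.3], [0.14, 1.56], [0.17, 1.82], [0.19, 2.08], 
n [-0.98  0.17] newcmd [ 604.8 -130. ]
187 [359, 351, 351, 353, 355, 356, 351, 316, 256, 285, 306, 254, 195, 191, 212, 267, 326, 346, 334, 281, 234, 277, 427, 551] [68, 67, 67, 68, 70, 69, 68, 65, 63, 63, 58, 39, 17, 10, 19, 40, 61, 68, 59, 39, 15, 5, 8, 9]
190 [351, 350, 354, 352, 354, 357, 344, 305, 253, 274, 240, 182, 174, 178, 186, 196, 205, 218, 229, 323, 469, 564, 591, 585] [67, 67, 68, 68, 69, 69, 67, 64, 61, 54, 28, 3, 3, 4, 3, 4, 4, 11, 7, 6, 8, 10, 10, 10]
193 [352, 350, 353, 355, 356, 353, 339, 295, 253, 285, 230, 177, 177, 183, 188, 197, 293, 451, 558, 592, 588, 586, 582, 586] [66, 67, 67, 66, 68, 68, 66, 64, 60, 52, 22, 3, 5, 5, 4, 4, 5, 8, 10, 11, 10, 9, 10, 11]
196 [351, 355, 351, 352, 356, 353, 336, 271, 193, 180, 166, 159, 162, 163, 160, 161, 207, 331, 472, 568, 594, 589, 585, 584] [67, 68, 68, 68, 69, 67, 65, 63, 64, 64, 62, 59, 59, 58, 58, 55, 43, 29, 17, 10, 9, 9, 10, 9]
```

Call:
{"name": "drive_tool", "arguments": {
  "fingers": [255,255,255,255,255,255,255,255],
  "xyz": [
    [0,0,0.15],
    [0,0,0.3],
    [0.39,0.28,0.3],
    [0.75,0.6,0.3],
    [1.07,0.95,0.3],
    [1.36,1.33,0.25],
    [1.36,1.33,0.1],
    [1.36,1.33,0.02]
  ],
  "rotation": [
    [0,0,0],
    [0,0,0],
    [0,0,0],
    [0,0,0],
    [0,0,0],
    [0,0,0],
    [0,0,0],
    [0,0,0]
  ]
}}

```text
t: 39.78
position: [592.0, -179.9, 135.8]
orientation: [-0.001, 0.746, 0.666, 0.002]
wrist_force: [-2.9, 1.6, 6.1]
width: 0.151
```

Call:
{"name": "drive_tool", "arguments": {
  "fingers": [255,255,255,255,255,255,255,255],
  "xyz": [
    [0,0,0],
    [0.12,0.18,0.01],
    [0.22,0.36,0.01],
    [0.32,0.54,0.01],
    [0.41,0.73,0.01],
    [0.49,0.93,0.01],
    [0.57,1.12,0.01],
    [0.63,1.32,0.01]
  ],
  "rotation": [
    [0,0,0],
    [0,0,0],
    [0,0,0],
    [0,0,0],
    [0,0,0],
    [0,0,0],
    [0,0,0],
    [0,0,0]
  ]
}}

```text
t: 40.45
position: [595.6, -172.2, 135.6]
orientation: [-0.0, 0.747, 0.665, -0.002]
wrist_force: [-5.8, -5.1, 4.9]
width: 0.151
```

```bash
python3 -c "
from plan import *
step(182,1.8,1.8); frm([597.8,-167.5],200,2.0)
c=bot.capture('wrist')['color'].astype(int)
for v in (187,190,193,196): print(v,c[v,302:326].sum(1).tolist(),(c[v,302:326].max(1)-c[v,302:326].min(1)).tolist())"
```

```text
pos [ 595.6 -172.2  135.6] F [-5.8 -5.1  4.9] Fn 4.0 Ft -6.6 z 4.9
[0.07, 0.25], [0.13, 0.5], [0.17, 0.75], [0.22, 1.0], [0.26, 1.24], [0.31, 1.49], [0.35, 1.74], [0.39, 1.98], 
normal start [-0.95  0.3 ] end [-0.98  0.17]
s0 182.0 press0 1.86
[0.07, 0.22], [0.12, 0.45], [0.17, 0.67], [0.21, 0.89], [0.25, 1.12], [0.29, 1.34], [0.33, 1.56], [0.37, 1.78], 
n [-0.98  0.17] newcmd [ 601.5 -149.7]
187 [464, 457, 464, 472, 487, 495, 467, 386, 355, 359, 358, 352, 342, 335, 337, 325, 334, 436, 584, 610, 605, 603, 603, 600] [89, 88, 89, 88, 85, 82, 78, 71, 68, 69, 68, 66, 66, 65, 66, 65, 42, 9, 8, 9, 10, 10, 10, 10]
190 [466, 464, 464, 475, 488, 465, 390, 357, 361, 367, 359, 348, 337, 338, 335, 315, 371, 528, 603, 607, 603, 603, 603, 603] [89, 89, 89, 89, 87, 79, 71, 69, 70, 70, 70, 67, 66, 68, 67, 53, 16, 8, 10, 11, 10, 10, 10, 10]
193 [463, 439, 385, 381, 391, 389, 364, 346, 289, 200, 163, 171, 182, 220, 262, 301, 445, 586, 613, 602, 604, 603, 603, 603] [89, 83, 72, 71, 72, 72, 70, 66, 50, 17, 2, 3, 2, 17, 34, 20, 7, 9, 11, 10, 11, 10, 10, 10]
196 [370, 367, 359, 345, 350, 362, 364, 335, 258, 191, 173, 176, 183, 188, 261, 435, 589, 612, 605, 603, 601, 601, 603, 600] [72, 70, 69, 66, 67, 69, 70, 63, 35, 4, 4, 4, 3, 2, 3, 9, 11, 10, 10, 10, 9, 9, 10, 10]
```

Call:
{"name": "drive_tool", "arguments": {
  "fingers": [255,255,255,255,255,255,255,255],
  "xyz": [
    [0.06,0.22,0],
    [0.11,0.45,0],
    [0.15,0.67,0],
    [0.19,0.89,0],
    [0.23,1.12,0],
    [0.27,1.34,0],
    [0.31,1.56,0],
    [0.35,1.78,0]
  ],
  "rotation": [
    [0,0,0],
    [0,0,0],
    [0,0,0],
    [0,0,0],
    [0,0,0],
    [0,0,0],
    [0,0,0],
    [0,0,0]
  ]
}}

```text
t: 41.17
position: [600.0, -154.9, 135.7]
orientation: [0.001, 0.747, 0.665, -0.001]
wrist_force: [-4.6, -5.5, 5.1]
width: 0.152
```

```bash
python3 -c "
from plan import *
step(200,1.8,1.8); frm([601.3,-149.7],219,1.8)
c=bot.capture('wrist')['color'].astype(int)
for v in (187,190,193,196): print(v,c[v,302:326].sum(1).tolist(),(c[v,302:326].max(1)-c[v,302:326].min(1)).tolist())"
```

```text
pos [ 600.  -154.9  135.7] F [-4.6 -5.5  5.1] Fn 3.6 Ft -6.2 z 5.1
[0.04, 0.25], [0.09, 0.49], [0.13, 0.74], [0.17, 0.98], [0.22, 1.23], [0.26, 1.48], [0.31, 1.72], [0.35, 1.97], 
normal start [-0.98  0.17] end [-0.98  0.17]
s0 200.0 press0 1.8
[0.04, 0.23], [0.08, 0.47], [0.12, 0.7], [0.17, 0.94], [0.21, 1.17], [0.25, 1.4], [0.29, 1.64], [0.33, 1.87], 
n [-0.98  0.17] newcmd [ 604.6 -131. ]
187 [488, 502, 515, 525, 531, 526, 490, 403, 375, 369, 363, 358, 360, 350, 350, 455, 621, 651, 644, 639, 640, 641, 643, 642] [95, 93, 91, 86, 86, 87, 83, 75, 71, 71, 69, 70, 70, 71, 60, 23, 10, 9, 9, 10, 10, 9, 10, 10]
190 [486, 500, 515, 526, 528, 529, 515, 458, 392, 370, 365, 364, 354, 354, 372, 487, 625, 649, 641, 640, 641, 639, 642, 639] [94, 93, 91, 86, 86, 86, 86, 81, 74, 72, 72, 70, 70, 70, 54, 20, 11, 9, 10, 10, 11, 10, 10, 10]
193 [488, 502, 517, 526, 529, 526, 529, 493, 378, 259, 207, 189, 182, 203, 287, 471, 628, 649, 639, 642, 638, 639, 639, 639] [93, 93, 90, 86, 86, 87, 86, 84, 68, 37, 9, 2, 3, 4, 13, 11, 11, 11, 10, 10, 11, 10, 10, 10]
196 [490, 503, 518, 527, 525, 530, 530, 524, 461, 276, 177, 192, 194, 208, 306, 499, 631, 648, 643, 641, 641, 641, 639, 640] [94, 94, 89, 85, 86, 87, 87, 87, 76, 27, 5, 3, 3, 4, 5, 9, 11, 10, 9, 9, 9, 9, 10, 9]
```

Call:
{"name": "drive_tool", "arguments": {
  "fingers": [255,255,255,255,255,255,255,255],
  "xyz": [
    [0.05,0.29,0],
    [0.1,0.58,0],
    [0.15,0.87,0],
    [0.21,1.16,0],
    [0.26,1.45,0],
    [0.31,1.74,0],
    [0.36,2.02,0],
    [0.41,2.31,0]
  ],
  "rotation": [
    [0,0,0],
    [0,0,0],
    [0,0,0],
    [0,0,0],
    [0,0,0],
    [0,0,0],
    [0,0,0],
    [0,0,0]
  ]
}}

```text
t: 41.88
position: [604.0, -132.5, 135.7]
orientation: [0.001, 0.747, 0.664, -0.002]
wrist_force: [-4.8, -6.9, 4.6]
width: 0.152
```

```bash
python3 - <<'E'
from plan import *
bot.capture('scene')
step(223.5,1.8,1.8)
o=bot.get_obs(); r=wristcam(bot.capture('wrist'),o)
a=cv2.resize(r['color'][110:270,230:390],(400,400),interpolation=cv2.INTER_CUBIC)
s=bot.capture('scene'); u,v=map(int,proj(s,[600,-134,30])[0]); c=cv2.resize(s['color'][v-40:v+40,u-40:u+40],(400,400),interpolation=cv2.INTER_CUBIC)
cv2.imwrite('pics/m13.png',np.hstack([a,c])[:,:,::-1])
E
```

```text
pos [ 604.2 -131.5  135.7] F [-4.2 -5.3  5.4] Fn 3.2 Ft -6.0 z 5.4
[0.04, 0.25], [0.09, 0.49], [0.13, 0.74], [0.17, 0.98], [0.22, 1.23], [0.26, 1.48], [0.31, 1.72], [0.35, 1.97], 
normal start [-0.98  0.17] end [-0.98  0.17]
```

View pics/m13.png

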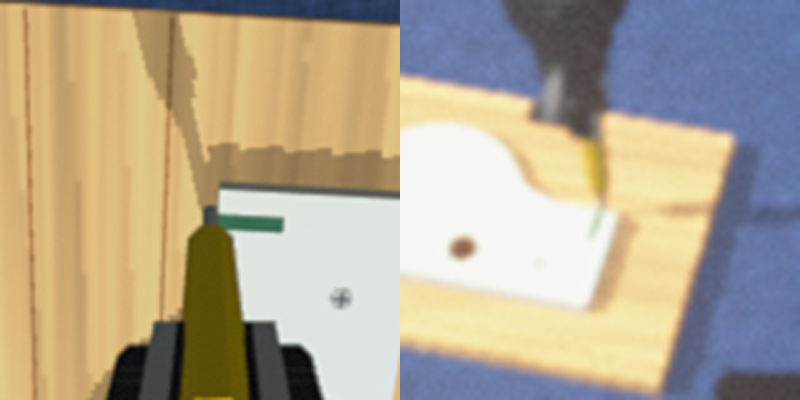

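The nose is at the green mark: nose at crop (210,215), bar end at (217,220). I add 2 mm, lift off and carry the pencil back, turning it to 45°.

Call:
{"name": "drive_tool", "arguments": {
  "fingers": [255,255,255,255,255,255,255,255],
  "xyz": [
    [0.02,0.1,0],
    [0.04,0.2,0],
    [0.04,0.2,0],
    [-0.2,0.2,0.4],
    [-0.6,0.2,2],
    [-1,0.2,5],
    [-1,0.2,9],
    [-1,0.2,12.4]
  ],
  "rotation": [
    [0,0,0],
    [0,0,0],
    [0,0,0],
    [0,0,0],
    [0,0,0],
    [0,0,0],
    [0,0,0],
    [0,0,0]
  ]
}}

```text
t: 42.7
position: [596.4, -124.3, 261.5]
orientation: [-0.0, 0.746, 0.666, 0.003]
wrist_force: [1.0, -0.5, -1.0]
width: 0.149
```

Call:
{"name": "drive_tool", "arguments": {
  "fingers": [255,255,255,255,255,255,255,255],
  "xyz": [
    [0.2,4,0],
    [0.4,8,0],
    [0.6,12,0],
    [0.8,16,0],
    [1,20,0],
    [1.2,24,0],
    [1.4,28,0],
    [1.6,32,0]
  ],
  "rotation": [
    [0,0,0],
    [0,0,0],
    [0,0,0],
    [0,0,0],
    [0,0,0],
    [0,0,0],
    [0,0,0],
    [0,0,0]
  ]
}}

```text
t: 43.37
position: [612.2, 198.1, 259.9]
orientation: [-0.001, 0.746, 0.665, 0.004]
wrist_force: [0.2, 0.5, -0.4]
width: 0.151
```

Call:
{"name": "drive_tool", "arguments": {
  "fingers": [255,255,255,255,255,255,255,255],
  "xyz": [
    [0,1,0],
    [0,2,0],
    [0,3,-1],
    [0,4,-1],
    [0,5,-2],
    [0,6,-3],
    [0,7,-4],
    [0,7.8,-5]
  ],
  "rotation": [
    [-0.1,0.011,0],
    [-0.2,0.022,0],
    [-0.3,0.033,0],
    [-0.4,0.044,0],
    [-0.5,0.055,0],
    [-0.6,0.066,0],
    [-0.7,0.077,0],
    [-0.778,0.085,0]
  ]
}}

```text
t: 44.03
position: [611.2, 277.0, 207.5]
orientation: [0.255, 0.689, 0.617, -0.281]
wrist_force: [0.1, 0.1, -1.1]
width: 0.149
```

Call:
{"name": "drive_tool", "arguments": {
  "fingers": [255,255,255,255,255,255,255,255],
  "xyz": [
    [0,0,-2],
    [0,0,-4],
    [0,0,-6],
    [0,0,-7.7],
    [0,0,-7.7],
    [0,0,-7.7],
    [0,0,-7.7],
    [0,0,-7.7]
  ],
  "rotation": [
    [0,0,0],
    [0,0,0],
    [0,0,0],
    [0,0,0],
    [0,0,0],
    [0,0,0],
    [0,0,0],
    [0,0,0]
  ]
}}

```text
t: 44.7
position: [612.2, 273.6, 134.3]
orientation: [0.254, 0.691, 0.615, -0.28]
wrist_force: [-0.0, -0.6, 0.3]
width: 0.151
```

```bash
python3 - <<'E'
from h import *
np.set_printoptions(precision=3,suppress=True)
bot.capture('top')
o=bot.get_obs(); q=o['orientation']; print(o['t'],o['position'],o['wrist_force'],o['width'],o['joints']); print(R.from_quat([q[1],q[2],q[3],q[0]]).as_matrix())
r=bot.capture('wrist'); s=bot.capture('scene')
u,v=map(int,proj(s,[606,240,50])[0])
c=cv2.resize(s['color'][v-45:v+45,u-35:u+35],(400,520),interpolation=cv2.INTER_CUBIC)
a=cv2.resize(r['color'][140:340,240:400],(400,520),interpolation=cv2.INTER_CUBIC)
cv2.imwrite('pics/m14.png',np.hstack([a,c])[:,:,::-1])
d=np.array([-.076,-.703,-.707])
for tcp in ([611.4,273.4,132],):
    tip=np.array(tcp)+116*d; uv=proj(s,[tip,tip-150*d])-[u-35,v-45]; print(tip,uv*[5.71,5.78]+[400,0])
E
```

```text
44.75 [612.104 273.703 134.234] [-0.249 -0.337 -0.324] 0.15184839483754317 [-0.514  0.878 -0.392  1.201  0.714  1.805 -1.08 ]
[[ 0.085  0.994 -0.074]
 [ 0.708 -0.113 -0.697]
 [-0.701  0.007 -0.714]]
[602.584 191.852  49.988] [[521.391 255.265]
 [730.098 174.936]]
```

View pics/m14.png

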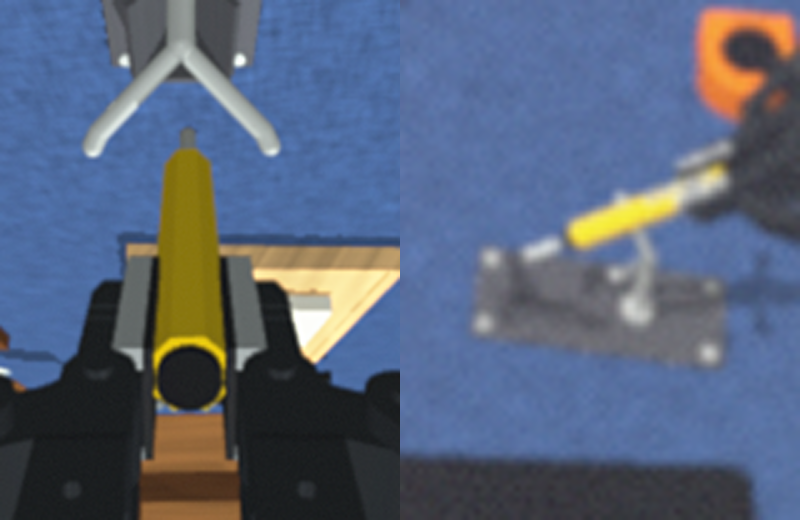

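The pencil hangs over the rest, nose at (525,255) against an expected (521,255), and the fork centre sits about 2 mm to the left. I'm shifting 2 mm and lowering.

Call:
{"name": "drive_tool", "arguments": {
  "fingers": [255,255,255,255,255,255,255,255],
  "xyz": [
    [-0.1,0,-0.7],
    [-0.2,0,-1.4],
    [-0.2,0,-2.1],
    [-0.2,0,-2.7],
    [-0.2,0,-3.2],
    [-0.2,0,-3.5],
    [-0.2,0,-3.7],
    [-0.2,0,-3.7]
  ],
  "rotation": [
    [0,0,0],
    [0,0,0],
    [0,0,0],
    [0,0,0],
    [0,0,0],
    [0,0,0],
    [0,0,0],
    [0,0,0]
  ]
}}

```text
t: 45.52
position: [609.5, 273.1, 95.1]
orientation: [0.255, 0.69, 0.616, -0.282]
wrist_force: [0.2, -0.7, -0.7]
width: 0.152
```

Call:
{"name": "drive_tool", "arguments": {
  "fingers": [255,255,255,255,255,255,255,255],
  "xyz": [
    [0,0,-0.1],
    [0,0,-0.2],
    [0,-0.1,-0.3],
    [0,-0.1,-0.3],
    [0,-0.2,-0.4],
    [0,-0.2,-0.4],
    [0,-0.2,-0.4],
    [0,-0.2,-0.4]
  ],
  "rotation": [
    [0,0,0],
    [0,0,0],
    [0,0,0],
    [0,0,0],
    [0,0,0],
    [0,0,0],
    [0,0,0],
    [0,0,0]
  ]
}}

```text
t: 46.18
position: [609.7, 271.1, 91.8]
orientation: [0.255, 0.691, 0.616, -0.281]
wrist_force: [1.4, -0.5, 2.0]
width: 0.151
```

Call:
{"name": "drive_tool", "arguments": {
  "fingers": [255,255,255,255,255,255,255,255],
  "xyz": [
    [0,-0.05,-0.05],
    [0,-0.1,-0.1],
    [0,-0.15,-0.15],
    [0,-0.2,-0.2],
    [0,-0.25,-0.25],
    [0,-0.25,-0.25],
    [0,-0.25,-0.25],
    [0,-0.25,-0.25]
  ],
  "rotation": [
    [0,0,0],
    [0,0,0],
    [0,0,0],
    [0,0,0],
    [0,0,0],
    [0,0,0],
    [0,0,0],
    [0,0,0]
  ]
}}

```text
t: 46.85
position: [609.5, 268.6, 89.1]
orientation: [0.255, 0.691, 0.616, -0.282]
wrist_force: [2.3, -1.3, 3.4]
width: 0.15
```

Call:
{"name": "drive_tool", "arguments": {
  "fingers": [255,255,255,255,255,255,255,255],
  "xyz": [
    [0,-0.05,-0.05],
    [0,-0.1,-0.1],
    [0,-0.15,-0.15],
    [0,-0.2,-0.2],
    [0,-0.2,-0.2],
    [0,-0.2,-0.2],
    [0,-0.2,-0.2],
    [0,-0.2,-0.2]
  ],
  "rotation": [
    [0,0,0],
    [0,0,0],
    [0,0,0],
    [0,0,0],
    [0,0,0],
    [0,0,0],
    [0,0,0],
    [0,0,0]
  ]
}}

```text
t: 47.52
position: [609.5, 268.3, 88.7]
orientation: [0.254, 0.691, 0.616, -0.281]
wrist_force: [0.9, 3.6, 7.1]
width: 0.151
```

```bash
python3 - <<'E'
from h import *
np.set_printoptions(precision=3,suppress=True)
o=bot.get_obs(); print(o['t'],o['position'],o['wrist_force'],o['wrist_torque'])
s=bot.capture('scene')
u,v=map(int,proj(s,[606,240,50])[0])
c=cv2.resize(s['color'][v-45:v+45,u-35:u+35],(400,520),interpolation=cv2.INTER_CUBIC)
cv2.imwrite('pics/m15.png',c[:,:,::-1])
E
```

```text
47.5167 [609.463 268.297  88.669] [0.934 3.574 7.092] [-0.266 -0.246  0.24 ]
```

View pics/m15.png

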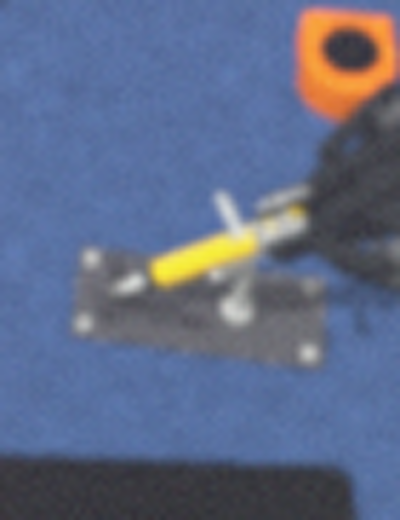

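The lip contact is back (about 8 N) and the nose is at (113,290), as in the earlier home pose. I'm releasing and retreating along the pencil's axis.

Call:
{"name": "drive_tool", "arguments": {
  "fingers": [200,180,160,140,140,140,140,140],
  "xyz": [
    [0,0,0],
    [0,0,0],
    [0,0,0],
    [0,0,0],
    [0,0,0],
    [0,0,0],
    [0,0,0],
    [0,0,0]
  ],
  "rotation": [
    [0,0,0],
    [0,0,0],
    [0,0,0],
    [0,0,0],
    [0,0,0],
    [0,0,0],
    [0,0,0],
    [0,0,0]
  ]
}}

```text
t: 48.23
position: [609.3, 266.9, 86.9]
orientation: [0.254, 0.691, 0.616, -0.282]
wrist_force: [0.0, 0.4, -0.3]
width: 0.456
```

Call:
{"name": "drive_tool", "arguments": {
  "fingers": [140,140,140,140,140,140,140,140],
  "xyz": [
    [0.05,0.5,0.5],
    [0.15,1.2,1.2],
    [0.25,2.2,2.2],
    [0.4,3.6,3.6],
    [0.5,5,5],
    [0.6,5.5,8],
    [0.6,5.5,11],
    [0.6,5.5,14]
  ],
  "rotation": [
    [0,0,0],
    [0,0,0],
    [0,0,0],
    [0,0,0],
    [0,0,0],
    [0,0,0],
    [0,0,0],
    [0,0,0]
  ]
}}

```text
t: 48.9
position: [614.9, 323.4, 228.3]
orientation: [0.254, 0.69, 0.617, -0.281]
wrist_force: [0.1, 0.0, -1.3]
width: 0.456
```

Call:
{"name": "drive_tool", "arguments": {
  "fingers": [140,140,140,140,140,140,140,140],
  "xyz": [
    [0,0,1],
    [0,0,2],
    [0,0,3],
    [0,0,3],
    [0,0,3],
    [0,0,3],
    [0,0,3],
    [0,0,3]
  ],
  "rotation": [
    [0.1,-0.011,0],
    [0.2,-0.022,0],
    [0.3,-0.033,0],
    [0.4,-0.044,0],
    [0.4,-0.044,0],
    [0.4,-0.044,0],
    [0.4,-0.044,0],
    [0.4,-0.044,0]
  ]
}}

```text
t: 49.57
position: [614.2, 323.6, 255.2]
orientation: [0.125, 0.732, 0.655, -0.14]
wrist_force: [-0.2, -0.3, -0.9]
width: 0.449
```

```bash
python3 - <<'E'
from h import *
np.set_printoptions(precision=3,suppress=True)
o=bot.get_obs(); print(o['t'],o['position'],o['wrist_force'],o['width'])
s=bot.capture('scene'); t=bot.capture('top')
u,v=map(int,proj(s,[606,240,50])[0])
c=cv2.resize(s['color'][v-45:v+45,u-35:u+35],(400,520),interpolation=cv2.INTER_CUBIC)
b=cv2.resize(s['color'][215:290,190:310],(400,250),interpolation=cv2.INTER_CUBIC)
b2=cv2.resize(t['color'][100:190,330:450],(400,270),interpolation=cv2.INTER_CUBIC)
cv2.imwrite('pics/m16.png',np.hstack([c,np.vstack([b,b2])])[:,:,::-1])
E
```

```text
49.5667 [614.195 323.576 255.225] [-0.17  -0.301 -0.915] 0.44923413113043464
```

View pics/m16.png

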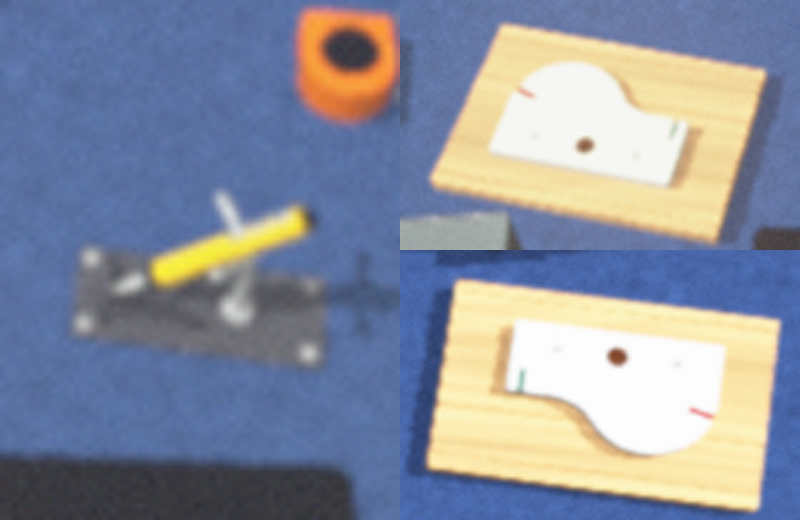

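The pencil lies home in its rest, tip at (113,288) and tail at (308,218). The board and template are unchanged, and the simulator doesn't render the drawn line. I'm handing in.

```bash
python3 -c "
from rig import bot
print(bot.job_done())"
```

```text
the job is handed in; nothing more can be done
None
```

I handed the job in at about 50 s with the pencil back home on its rest. The line from red to green is drawn, but not in one clean forward stroke.

**What happened**
- **First placing on the rest:** the nose came down on top of the end lip. I took the pencil by its tail and set it down again against the lip, and a close picture confirmed it was home.
- **Drawing up to the end of the hump:** I held the pencil upright by its tail and started at the red mark. The nose pressed on the template with about 1–3 N, and the tip on the board with about 3–7 N.
- **Trouble where hump meets hollow:** near the start of that stretch the board force once dropped to 0.6 N, so I redrew about 12 mm. Further on the nose stuck twice (up to 17 N on the board), and once it sprang forward about 15 mm with the tip about 2 mm off the board. I drew about 131–170 mm along the line (from just before point 5 to past point 6) in backward strokes with the tip down, hopping forward along the edge between them. From there I went on forward to just past the green mark.
- **Return:** I laid the pencil back, felt the lip contact again (about 8 N), released it and moved the hand clear.

**Last checks**
- **Pencil:** the final picture shows it home, tip down.
- **Other things on the desk:** the board, template, rest and tape measure look unchanged. I did not check the other items after the job.
- **The line:** the simulator does not show the drawn line, so its continuity rests only on the force readings and on pictures of the nose against the edge.
- **Picture budget:** I viewed 16 pictures, six over the budget of 10.

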